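# Tap the press nut and set out its tie bolts

### The job

Cut the thread in the nut block held in the vise: turn the tap wrench half a turn clockwise, then a quarter turn back to break the chip, and do this three times over; then a last half turn brings the yellow collar down on the block. Pause a moment at the end of every half turn and every quarter back. Lay all the tie bolts that go with it flat in the tray, lengthwise along its lanes, side by side and none on another, every blue head towards the tray's blue end; leave the other things on the bench where they are.

Things in the scene. Friction and masses are not known exactly. Their poses are not given: they have to be found in the camera images.
- tap (a joint): turn of the tap in rad, growing clockwise seen from above (forward, cutting in). -0.15 to 0.15 at the start; at 7.85 (a turn and a quarter) the collar sits on the block; firm stops at 7.95 and -0.25. The tap sinks 6 mm per forward turn and rises when turned back. It turns stiffly (0.2 N m) and stays where it is left.
- tap_grip (a point): centre of the tap wrench's dark middle block, on the tap's axis, 150 mm above the bench at the start; x along the bar to its red end, z up; turns and sinks with the tap. Block 46 mm along the bar, 26 mm wide (two flats to grip), 34 mm high, free above; a 13 mm bar, 180 mm over all, runs through it. 42 mm below: top of the yellow collar, 34 mm across, 10 mm high, at first 7.5 mm off the nut block.
- tap_red_end (a point): centre of the red sleeve on one end of the wrench's bar, 80 mm from tap_grip, same height
- vise: blue machine vise, base 190 x 110 mm, fixed, jaws 80 mm high, gripping a dark steel nut block whose top face is 90 mm above the bench; the tap (18 mm shank) stands upright in its hole at the middle. Origin at the underside under the tap's axis; z up, x across the jaws. Stands on the left or on the right.
- tray: low aluminium tray fixed to the bench, inside 200 mm (x) by 240 mm (y), floor 4 mm thick, walls 14 mm high above the bench and 5 mm thick, one thick blue end wall 16 mm high at its +x end; three dark stripes on the floor mark four lanes along x (middles at y = -80, -25, 25, 80 mm). Origin at the underside below the floor's middle; z up.
- bolt1: tie bolt, 150 mm long, 0.38 kg, lying: 18 mm steel shank with a blue 30 x 30 x 16 mm square head at its +x end and a dark square nut of that size near its -x end. Origin on the shank's axis at mid-length, 15 mm above what it lies on; x towards the head. 110 mm of bare shank. May be absent (None).
- bolt1_head (a point): middle of that bolt's blue head, 67 mm from its origin along x
- bolt2: tie bolt, 150 mm long, 0.38 kg, lying: 18 mm steel shank with a blue 30 x 30 x 16 mm square head at its +x end and a dark square nut of that size near its -x end. Origin on the shank's axis at mid-length, 15 mm above what it lies on; x towards the head. 110 mm of bare shank. May be absent (None).
- bolt2_head (a point): middle of that bolt's blue head, 67 mm from its origin along x
- bolt3: tie bolt, 150 mm long, 0.38 kg, lying: 18 mm steel shank with a blue 30 x 30 x 16 mm square head at its +x end and a dark square nut of that size near its -x end. Origin on the shank's axis at mid-length, 15 mm above what it lies on; x towards the head. 110 mm of bare shank. May be absent (None).
- bolt3_head (a point): middle of that bolt's blue head, 67 mm from its origin along x
- bolt4: tie bolt, 150 mm long, 0.38 kg, lying: 18 mm steel shank with a blue 30 x 30 x 16 mm square head at its +x end and a dark square nut of that size near its -x end. Origin on the shank's axis at mid-length, 15 mm above what it lies on; x towards the head. 110 mm of bare shank. May be absent (None).
- bolt4_head (a point): middle of that bolt's blue head, 67 mm from its origin along x
- oil_bottle: yellow oil bottle with red cap, 68 mm across, 170 mm tall, standing; origin at its underside
- paste_tin: flat tin of cutting paste, 72 mm across, 50 mm tall, standing; origin at its underside
- screwdriver: orange-handled screwdriver, 190 mm long, lying on the bench; a bystander
- wrench: steel wrench, 180 mm long, lying on the bench; a bystander
- box_of_pads: cardboard box 80 x 120 x 50 mm; origin at its underside
- bearing: steel ring 64 mm across, 18 mm high, lying flat; origin at its underside
Mind the look-alikes: they are no part of the job. What is shaped like the bolt3 but turquoise is not meant.

How it is judged:
On the way, in this order (a step that is already met when the one before it is completed fails the run):
1. half a turn forward (value of joint tap between 2.65 and 3.7 rad and velocity of joint tap between -0.1 and 0.1 rad/s), for 0.2 s.
2. a quarter back (value of joint tap between 1.05 and 2.1 rad and velocity of joint tap between -0.1 and 0.1 rad/s), for 0.2 s.
3. half a turn on (value of joint tap between 4.2 and 5.25 rad and velocity of joint tap between -0.1 and 0.1 rad/s), for 0.2 s.
4. a quarter back again (value of joint tap between 2.6 and 3.7 rad and velocity of joint tap between -0.1 and 0.1 rad/s), for 0.2 s.
5. half a turn on again (value of joint tap between 5.75 and 6.85 rad and velocity of joint tap between -0.1 and 0.1 rad/s), for 0.2 s.
6. a third quarter back (value of joint tap between 4.15 and 5.25 rad and velocity of joint tap between -0.1 and 0.1 rad/s), for 0.2 s.
7. the last half turn, collar down on the block (value of joint tap between 7.5 and 9 rad and velocity of joint tap between -0.1 and 0.1 rad/s), for 0.2 s.
At the end, for the whole second after the job is handed in: The tap rests with its collar on the block (within 20 degrees), and every bolt present lies still and flat on the tray floor (within 5 degrees), inside the walls, not on another, within 15 degrees of the tray's length, blue head towards the blue end (value of joint tap above 7.5 rad and velocity of joint tap between -0.1 and 0.1 rad/s and x of bolt1 in the frame of tray between -0.045 and 0.045 m and y of bolt1 in the frame of tray between -0.112 and 0.112 m and z of bolt1 in the frame of tray between 0.01 and 0.026 m and x of each of bolt1_head, bolt2_head, bolt3_head, bolt4_head in the frame of tray above 0.03 m and angle between the x axis of each of bolt1, bolt2, bolt3, bolt4 and the x axis of tray, either way round below 0.26 rad and angle between bolt1's own x axis and vertical between 1.48 and 1.66 rad and linear speed of each of bolt1, bolt2, bolt3, bolt4 below 0.03 m/s and x of bolt2 in the frame of tray between -0.045 and 0.045 m and y of bolt2 in the frame of tray between -0.112 and 0.112 m and z of bolt2 in the frame of tray between 0.01 and 0.026 m and angle between bolt2's own x axis and vertical between 1.48 and 1.66 rad and x of bolt3 in the frame of tray between -0.045 and 0.045 m and y of bolt3 in the frame of tray between -0.112 and 0.112 m and z of bolt3 in the frame of tray between 0.01 and 0.026 m and angle between bolt3's own x axis and vertical between 1.48 and 1.66 rad and x of bolt4 in the frame of tray between -0.045 and 0.045 m and y of bolt4 in the frame of tray between -0.112 and 0.112 m and z of bolt4 in the frame of tray between 0.01 and 0.026 m and angle between bolt4's own x axis and vertical between 1.48 and 1.66 rad); the robot touches nothing.
It fails at once if a bystander (bottle, tin, screwdriver, wrench, carton or bearing) is pushed more than 40 mm (distance of any of oil_bottle, paste_tin, screwdriver, wrench, box_of_pads, bearing from where it was at the start of the episode above 0.04 m).
Of bolt1, bolt2, bolt3, bolt4 only 2 to 4 are there at a start; the rules pass over those that are not, and their reading is None.
At some moment in a run one of bolt1, bolt2, bolt3, bolt4 may be knocked a few centimetres aside while the robot is not near it.
Once in a run the grip may slacken for a moment while it holds something.
It also fails if it takes over 210 s, if anything falls off the work surface, if the arm or the gripper's body presses on something with over 40 N, if the wrist force passes 120 N, or if a joint passes its speed limit or range.

### The arm

A 6-joint arm with a two-finger parallel gripper is mounted at the origin on the work surface. World frame = base frame: x ahead of the robot, y to its left, z up, the work surface at z = 0. Lengths are in m, angles in rad, forces in N, time in s.
With the tool pointing down it reaches from about 0.3 to 0.875 m from the base axis. Payload 6.4 kg.
Tool frame: the origin (TCP) lies midway between the tips of the shut fingers; the grasp point (between the pads) lies 19 mm behind it; z points along the fingers, y is the line along which they close (so a half turn about z gives the same grasp; the last joint's range is limited). The gripper opens to 85 mm and grips with 20 to 120 N. Pads are 22 mm wide; open, the fingers measure 114 mm over their backs; the gripper's body (76 mm by 85 mm) begins 54 mm behind the grasp point. The pads swing forward as they close: fully open they stand 13 mm farther back than shut.
Start: joints at [-1.511, 0.181, 1.607, -0, 1.354, -0.206], TCP at [0.151, -0.555, 0.231] pointing down, gripper open.
Joint ranges: [-2.99, 2.99], [-0.89, 2.07], [0.3, 2.58], [-1.14, 4.28], [0, 2.63], [-3.12, 3.12]. Speed limits (rad/s): [2.57, 2.57, 3.01, 3.14, 3.14, 3.14].

### API

Orientations are given as a unit quaternion [w, x, y, z].
In Python, from bench import sensors, vision, ctrl gives the robot as it stands.
- The arm moves only by the tool carry_out, never from a script. Its argument "deltas" is text: rows parted by semicolons, each of 7 numbers parted by spaces: the shift along the tool's x, y, z in mm, then the turn, a rotation vector about the tool's x, y, z in rad, then the closure, from 0 (fully open) to 1 (shut). In form: tx ty tz ax ay az claw; .... A call has 1 to 12 rows; each row is the pose to reach, as a shift and turn from the pose commanded when the call began, along the tool's axes at that moment; what a row does not reach only later rows make up. A row lasts 1/8 s, in which the tool goes at most 62.5 mm and 10.7 degrees, less where a joint would pass 70% of its speed; a pose out of reach is approached as far as the arm can. A call with a gripper value outside its range is refused whole. The fingers move at their own pace and stop on an object; the grip force is fixed at half the most. Time passes only in rows, so rows that repeat a pose let the fingers close. It gives the time, the measured TCP pose, the force, the opening and the grip force at its end, in the units of the state.
- sensors.get_obs(): the state, without advancing time (a new reading comes with each control period).
- vision.camera(name): name is "scene" or "side" or "wrist"; returns the picture (384x512x3 uint8, blue, green, red); there is no depth.
- vision.camera_model(name): a dict with "K" (3x3 intrinsics, pixels), "k1" (the pictures are not rectified: a ray, as slopes to the right and down, at radius r is drawn at 1 + k1 r^2 times it, then the intrinsics apply), "extrinsics" (4x4, takes a point from world to camera coordinates); the wrist camera has in their place "hand_eye" (4x4, takes a point from camera to tool coordinates, whose origin is the TCP and whose axes are the flange's). Camera axes: x right, y down, z forward; pixel columns grow to the right and rows downward; lengths in m; the calibration is good to about 2 mm. A picture is of the moment at which its call begins: read the wrist's pose just before it. camera_model takes no time and is no camera call.
- ctrl.hand_in(): hands the job in; it is judged then, once.
The state is a dict: "time_s": time; "q": joint angles; "dq": joint speeds; "joint_efforts": joint torques, N m; "eef_pos": TCP position; "eef_rot": TCP orientation; "wrist_force": force on the tool from outside, world axes, zero at the start; "torque": the same for the moment, N m; "opening": opening from 0.0 (shut) to 1.0 (fully open); "grasp_force": force on a finger pad.
Only numpy, scipy, OpenCV 4.12 (cv2) and the standard library are available. Lean on these libraries where they do the work, as an engineer would, in place of code of your own. Each camera call takes 0.05 s, during which the arm holds its last target. There are 200 camera calls.

## Working session

There is one attempt and no reset: what is moved stays moved. The work goes in short steps, Python scripts to look and compute and a tool call to move; the robot and the scene stay as the last step left them, time stands still between calls to the robot, and variables do not carry over. Pictures are saved under pics/ and viewed, at most 14 in all, crops included, and the job is handed in when it is done.

Besides the shell and the picture viewer there is one more tool, called after "Emit:" by a JSON object that holds its "method" and its "body". carry_out: Moves the arm, as the interface text tells. Its arguments: {"type":"object","properties":{"deltas":{"type":"string"}},"required":["deltas"]}

```bash
mkdir -p pics; cat > h.py <<'E'
import numpy as np, cv2
from scipy.spatial.transform import Rotation as R
from bench import sensors, vision, ctrl
def tool():
    o=sensors.get_obs(); w,x,y,z=o["eef_rot"]; T=np.eye(4); T[:3,:3]=R.from_quat([x,y,z,w]).as_matrix(); T[:3,3]=o["eef_pos"]; return T
def snap(n,f=None):
    T=tool(); im=vision.camera(n)
    m=vision.camera_model(n)
    C=(T@np.array(m["hand_eye"])) if n=="wrist" else np.linalg.inv(np.array(m["extrinsics"]))
    if f: cv2.imwrite("pics/"+f,im); np.save("pics/"+f+".npy",C)
    return im,C,np.array(m["K"]),m["k1"]
def ray(uv,C,K,k1):
    d=(np.array(uv,float)-[K[0,2],K[1,2]])/[K[0,0],K[1,1]]
    u=d.copy()
    for _ in range(20): u=d/(1+k1*(u@u))
    return C[:3,3], C[:3,:3]@np.array([u[0],u[1],1])
def onz(uv,z,C,K,k1):
    o,d=ray(uv,C,K,k1); return o+d*(z-o[2])/d[2]
def proj(p,C,K,k1):
    c=np.linalg.inv(C)@np.append(p,1); u=c[:2]/c[2]; u=u*(1+k1*(u@u)); return u*[K[0,0],K[1,1]]+[K[0,2],K[1,2]]
E
python3 - <<'E'
from h import *
for n in("scene","side","wrist"):
    im,C,K,k1=snap(n,n+"0.png"); print(n,C.round(3).tolist(),K.tolist(),k1)
a=cv2.imread("pics/scene0.png");cv2.imwrite("pics/s0.png",cv2.resize(a,(800,600)))
E
```

```text
scene [[0.865, 0.363, -0.346, 0.967], [0.501, -0.637, 0.586, -0.849], [-0.007, -0.68, -0.733, 1.125], [0.0, 0.0, 0.0, 1.0]] [[460.0715835557923, 0.0, 255.94563789823377], [0.0, 460.0715835557923, 189.27753148130085], [0.0, 0.0, 1.0]] 0.04483198293124691
side [[0.936, -0.144, 0.322, 0.044], [-0.352, -0.437, 0.828, -1.207], [0.021, -0.888, -0.459, 0.795], [0.0, 0.0, 0.0, 1.0]] [[435.7608426310684, 0.0, 252.458629177827], [0.0, 435.7608426310684, 180.94578393051523], [0.0, 0.0, 1.0]] 0.04189780890146055
wrist [[0.263, -0.923, -0.281, 0.223], [-0.965, -0.252, -0.075, -0.534], [-0.002, 0.291, -0.957, 0.373], [0.0, 0.0, 0.0, 1.0]] [[275.45300516501675, 0.0, 254.36067085101743], [0.0, 275.45300516501675, 193.66425366109218], [0.0, 0.0, 1.0]] 0.0176959394780594
```

View pics/s0.png

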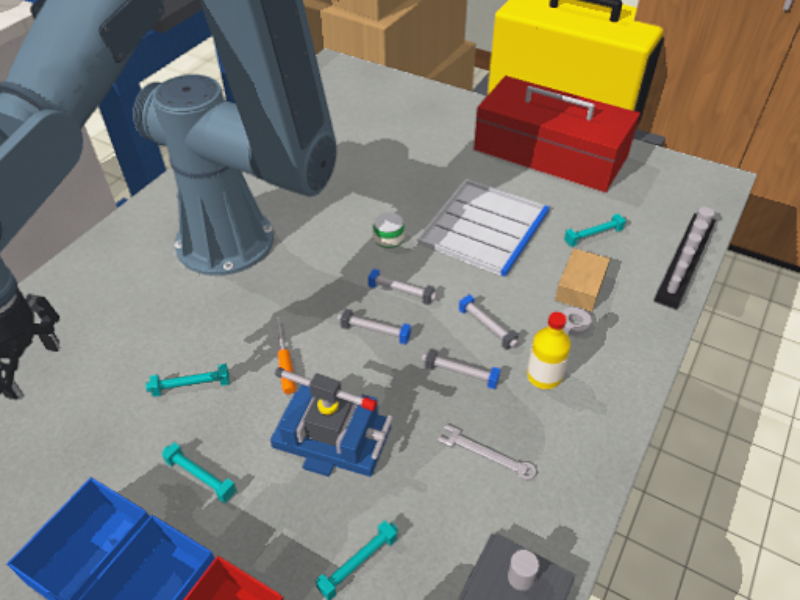

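View pics/side0.png

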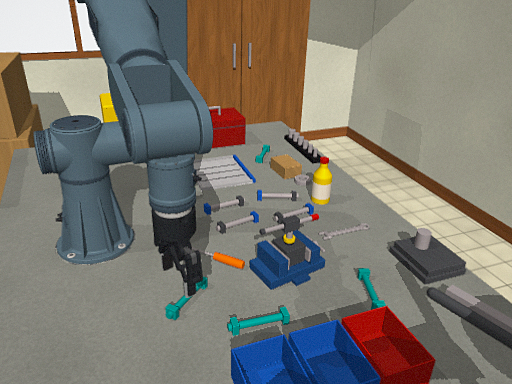

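Bolt candidates are steel shanks with blue heads, at (375,280), (404,333), (467,304) and (494,377) in the 800×600 scene view. The turquoise ones at (190,380), (200,470), (357,560) and (596,230) are look-alikes and aren't part of the job. The wrench's red end is at (369,404) and its middle block at (325,388). The tray's blue end is at about (526,238).

```bash
python3 - <<'E'
from h import *
m={}
for n in("scene","side"):
    im=cv2.imread(f"pics/{n}0.png");C=np.load(f"pics/{n}0.png.npy");mm=vision.camera_model(n);m[n]=(C,np.array(mm["K"]),mm["k1"])
    h=cv2.cvtColor(im,cv2.COLOR_BGR2HSV)
    for nm,lo,hi in(("blue",(106,150,60),(122,255,255)),("red",(0,180,90),(5,255,255)),):
        k=cv2.inRange(h,lo,hi); c,l,s,ce=cv2.connectedComponentsWithStats(k)[0:4]
        for i in range(1,c):
            if l is not None and s[i,4]>15: print(n,nm,s[i].tolist(),ce[i].round(1).tolist(),"z.015",onz(ce[i],.017,*m[n])[:2].round(3),"z.15",onz(ce[i],.15,*m[n])[:2].round(3))
S=m["scene"]
f=1.5625
for nm,uv in dict(A=(429,294),B=(348,320),C=(511,339),D=(431,360)).items(): print("nut",nm,onz(np.array(uv)/f,.017,*S).round(3))
print("grip top",onz(np.array((325,383))/f,.167,*S).round(3))
for uv in((467,182),(549,207),(503,272),(420,240)): print("tray",onz(np.array(uv)/f,.014,*S).round(3))
for k,uv in dict(tin=(388,222),bottle=(556,320),carton=(585,265),bear=(573,320),wr1=(450,435),wr2=(527,470),sd1=(290,390),sd2=(281,325)).items(): print(k,onz(np.array(uv)/f,{'tin':.05,'bottle':.17,'carton':.05}.get(k,.01),*S).round(3))
im=cv2.imread("pics/scene0.png"); cv2.imwrite("pics/c1.png",cv2.resize(im[160:310,165:345],(720,600),interpolation=2))
E
```

```text
scene blue [64, 7, 71, 118, 2570] [92.7, 62.3] z.015 [-0.558  0.339] z.15 [-0.375  0.197]
scene blue [140, 37, 10, 28, 65] [144.1, 53.5] z.015 [-0.41   0.509] z.15 [-0.244  0.346]
scene blue [321, 132, 30, 44, 196] [335.3, 153.9] z.015 [0.602 0.323] z.15 [0.646 0.182]
scene blue [236, 172, 7, 12, 50] [238.5, 177.4] z.015 [0.366 0.055] z.15 [ 0.439 -0.054]
scene blue [294, 189, 9, 11, 55] [297.2, 193.5] z.015 [0.571 0.087] z.15 [ 0.618 -0.025]
scene blue [256, 207, 7, 13, 65] [258.7, 213.2] z.015 [ 0.504 -0.047] z.15 [ 0.559 -0.144]
scene blue [312, 235, 8, 14, 68] [315.5, 241.5] z.015 [ 0.704 -0.059] z.15 [ 0.736 -0.153]
scene blue [174, 247, 73, 58, 1700] [210.3, 281.2] z.015 [ 0.509 -0.326] z.15 [ 0.564 -0.389]
scene blue [5, 306, 132, 78, 6448] [69.6, 353.2] z.015 [ 0.323 -0.664] z.15 [ 0.4   -0.686]
scene red [304, 49, 106, 74, 4332] [355.1, 85.8] z.015 [0.508 0.742] z.15 [0.563 0.551]
scene red [348, 56, 15, 5, 20] [355.4, 57.9] z.015 [0.429 0.94 ] z.15 [0.494 0.726]
scene red [351, 200, 11, 10, 91] [356.1, 204.6] z.015 [0.754 0.137] z.15 [0.78  0.019]
scene red [232, 255, 9, 8,
[... 979 characters left out ...]
 9, 7, 49] [323.9, 159.7] z.015 [0.953 0.286] z.15 [0.798 0.031]
side red [311, 214, 8, 7, 36] [314.9, 216.4] z.015 [ 0.698 -0.115] z.15 [ 0.586 -0.301]
side red [342, 306, 93, 78, 3600] [387.8, 345.0] z.015 [ 0.596 -0.654] z.15 [ 0.501 -0.749]
nut A [0.496 0.072 0.017]
nut B [ 0.387 -0.074  0.017]
nut C [0.695 0.045 0.017]
nut D [ 0.582 -0.08   0.017]
grip top [ 0.507 -0.312  0.167]
tray [0.395 0.452 0.014]
tray [0.606 0.462 0.014]
tray [0.603 0.211 0.014]
tray [0.397 0.211 0.014]
tin [0.323 0.193 0.05 ]
bottle [ 0.783 -0.     0.17 ]
carton [0.756 0.281 0.05 ]
bear [0.782 0.159 0.01 ]
wr1 [ 0.69  -0.207  0.01 ]
wr2 [ 0.836 -0.203  0.01 ]
sd1 [ 0.383 -0.27   0.01 ]
sd2 [ 0.272 -0.148  0.01 ]
```

View pics/c1.png

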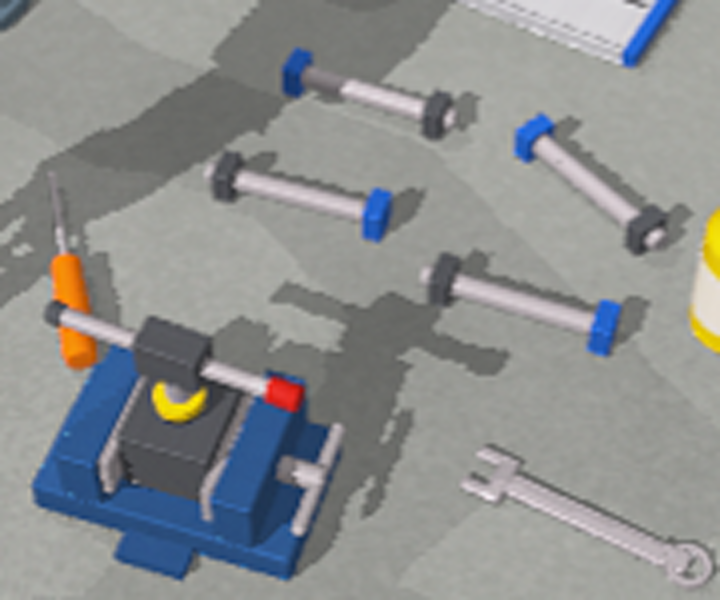

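The enlarged crop confirms exactly four blue-headed steel bolts, with heads at (297,72), (377,213), (534,138) and (605,325). The red sleeve is at (283,393) and the wrench block at (172,350). I'll do the tapping first.

```bash
cat >> h.py <<'E'
def go(p,yaw,ref=None):
    "tool delta from present pose to TCP p, tool x at yaw, pointing down"
    T=tool(); c,s=np.cos(yaw),np.sin(yaw)
    G=np.array([[c,s,0],[s,-c,0],[0,0,-1.]])
    d=T[:3,:3].T@(np.array(p)-T[:3,3]); r=R.from_matrix(T[:3,:3].T@G).as_rotvec()
    return (d*1000).round(1).tolist(),r.round(3).tolist()
E
python3 - <<'E'
from h import *
T=tool();print(T.round(3).tolist()); o=sensors.get_obs();print(o["q"],vision.camera_model("wrist")["hand_eye"])
print("toolx yaw",np.arctan2(T[1,0],T[0,0]))
for y in (.14,.14-np.pi): print(go((.507,-.311,.245),y))
E
```

```text
[[0.965, 0.263, -0.0, 0.151], [0.263, -0.965, 0.001, -0.554], [0.0, -0.001, -1.0, 0.231], [0.0, 0.0, 0.0, 1.0]]
[-1.51133505e+00  1.81373944e-01  1.60776042e+00 -9.75570845e-06
  1.35380253e+00 -2.06317869e-01] [[ 1.46323692e-04 -9.56668792e-01 -2.91178298e-01  7.44884765e-02]
 [ 9.99999853e-01  2.91755184e-04 -4.56041571e-04 -7.01787406e-04]
 [ 5.21233517e-04 -2.91178189e-01  9.56668694e-01 -1.42528552e-01]
 [ 0.00000000e+00  0.00000000e+00  0.00000000e+00  1.00000000e+00]]
toolx yaw 0.2657810798723556
([407.4, -141.4, -14.1], [-0.001, -0.0, 0.126])
([407.4, -141.4, -14.1], [0.0, -0.002, -3.016])
```

Emit:
{"method": "carry_out", "body": {"deltas": "40 -14 -1 0 0 -0.17; 80 -28 -3 0 0 -0.34 0"}}

```text
$.deltas[0]: bad value
```

Emit:
{"method": "carry_out", "body": {"deltas": "40 -14 -1 0 0 -0.17 0; 80 -28 -3 0 0 -0.34 0; 120 -42 -4 0 0 -0.51 0; 160 -56 -6 0 0 -0.68 0; 200 -70 -7 0 0 -0.85 0; 240 -84 -8 0 0 -1.02 0; 280 -98 -10 0 0 -1.19 0; 320 -112 -11 0 0 -1.36 0; 350 -122 -12 0 0 -1.53 0; 380 -132 -13 0 0 -1.70 0; 400 -139 -14 0 0 -1.87 0; 407 -141 -14 0 0 -2.04 0"}}

```text
time_s: 1.65
eef_pos: [0.5076, -0.3107, 0.2449]
eef_rot: [-0.0, 0.403, 0.915, 0.0]
wrist_force: [0.5, -0.8, -0.1]
opening: 0.998
grasp_force: 0.0
```

Emit:
{"method": "carry_out", "body": {"deltas": "0 0 0 0 0 -0.17 0; 0 0 0 0 0 -0.34 0; 0 0 0 0 0 -0.51 0; 0 0 0 0 0 -0.68 0; 0 0 0 0 0 -0.85 0; 0 0 0 0 0 -0.976 0; 0 0 0 0 0 -0.976 0; 0 0 0 0 0 -0.976 0"}}

```text
time_s: 2.65
eef_pos: [0.5066, -0.3118, 0.2451]
eef_rot: [-0.0, -0.069, 0.998, 0.0]
wrist_force: [-0.1, 0.8, 0.3]
opening: 0.999
grasp_force: 0.0
```

```bash
python3 - <<'E'
from h import *
T=tool();print(T.round(3).tolist(),np.arctan2(T[1,0],T[0,0]),sensors.get_obs()["q"].round(2)); a=snap("wrist","w1.png"); b=snap("scene","s1.png")
for a,n in((a,"wrist"),(b,"scene")):
    h=cv2.cvtColor(a[0],cv2.COLOR_BGR2HSV);k=cv2.inRange(h,(0,180,90),(5,255,255))
    c,l,s,ce=cv2.connectedComponentsWithStats(k)
    for i in range(1,c):
        if s[i,4]>15: print(n,s[i],ce[i],onz(ce[i],.15,*a[1:]).round(3))
E
```

```text
[[-0.991, -0.137, -0.0, 0.507], [-0.137, 0.991, 0.0, -0.312], [0.0, 0.0, -1.0, 0.245], [0.0, 0.0, 0.0, 1.0]] -3.0038305647951518 [-0.75  0.21  1.54  0.    1.39 -2.46]
wrist [  0 200   5  35 115] [  1.4173913  221.02608696] [ 0.562 -0.537  0.15 ]
wrist [247 264  12  18 171] [251.76023392 272.47368421] [ 0.586 -0.303  0.15 ]
scene [ 304   49  106   74 4320] [355.1025463   85.49467593] [0.563 0.553 0.15 ]
scene [341  54  29   9  38] [355.07894737  57.97368421] [0.493 0.725 0.15 ]
scene [351 200  11  11  92] [356.13043478 204.66304348] [0.78  0.018 0.15 ]
scene [232 255   9   8  45] [235.71111111 258.02222222] [ 0.582 -0.301  0.15 ]
scene [118 356  63  28 923] [146.72589382 374.16251354] [ 0.574 -0.64   0.15 ]
```

View pics/w1.png

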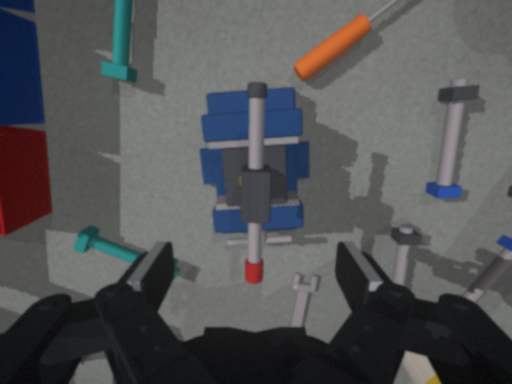

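The wrist view shows the wrench bar running from its dark end (257,90) to the red sleeve (254,272), with the block near (256,190).

```bash
python3 - <<'E'
from h import *
im=cv2.imread("pics/w1.png");C=np.load("pics/w1.png.npy");m=vision.camera_model("wrist");A=(C,np.array(m["K"]),m["k1"])
r=onz((251.9,272.5),.151,*A);d=onz((257.5,90),.151,*A);print(r,d)
k=(im.max(2)<75).astype(np.uint8)*255
g=cv2.cvtColor(im,cv2.COLOR_BGR2GRAY)
print("block top corners:")
for uv in((244,168),(269,168),(268,197),(242,197)): print(onz(uv,.167,*A).round(4))
print(np.arctan2(*(r-d)[[1,0]]),np.linalg.norm(r-d))
cv2.imwrite("pics/w1c.png",cv2.resize(im[70:300,170:350],(470,600),interpolation=2))
E
```

```text
[ 0.58493708 -0.30247844  0.151     ] [ 0.41782634 -0.32068411  0.151     ]
block top corners:
[ 0.4792 -0.3232  0.167 ]
[ 0.4764 -0.3031  0.167 ]
[ 0.501  -0.3001  0.167 ]
[ 0.504  -0.3218  0.167 ]
0.10851576835103542 0.16809950930434742
```

View pics/w1c.png

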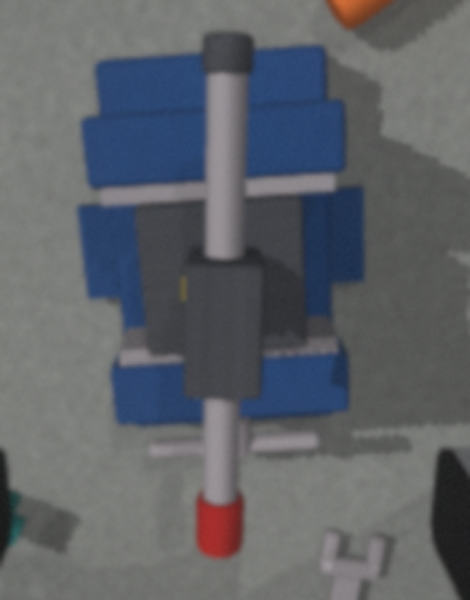

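Emit:
{"method": "carry_out", "body": {"deltas": "1.5 0.5 40 0 0 0.03 0; 1.5 0.5 80 0 0 0.03 0; 1.5 0.5 105 0 0 0.03 0; 1.5 0.5 117 0 0 0.03 0; 1.5 0.5 117 0 0 0.03 0; 1.5 0.5 117 0 0 0.03 1; 1.5 0.5 117 0 0 0.03 1; 1.5 0.5 117 0 0 0.03 1; 1.5 0.5 117 0 0 0.03 1; 1.5 0.5 117 0 0 0.03 1; 1.5 0.5 117 0 0 0.03 1; 1.5 0.5 117 0 0 0.03 1"}}

```text
time_s: 4.25
eef_pos: [0.5055, -0.3115, 0.1291]
eef_rot: [0.0, -0.055, 0.998, -0.0]
wrist_force: [-0.5, 3.0, 6.2]
opening: 0.299
grasp_force: 60.9
```

```bash
python3 - <<'E'
from h import *
T=tool();o=sensors.get_obs();print(T[:3,3],np.arctan2(T[1,0],T[0,0]),o["opening"]*85,o["wrist_force"],o["torque"],o["grasp_force"],o["q"])
E
```

```text
[ 0.50548767 -0.31150725  0.12913649] -3.0311384645523516 25.43130180981701 [-0.45791233  2.95620624  6.18113399] [0.39477334 0.19848323 0.10403515] 60.93878388404846 [-7.52142402e-01  3.29362638e-01  1.64348523e+00  2.74821848e-04
  1.16813203e+00 -2.43350045e+00]
```

Emit:
{"method": "carry_out", "body": {"deltas": "0 0 0.1 0 0 0.12 1; 0 0 0.3 0 0 0.28 1; 0 0 0.4 0 0 0.44 1; 0 0 0.6 0 0 0.6 1; 0 0 0.7 0 0 0.76 1; 0 0 0.9 0 0 0.92 1; 0 0 1.0 0 0 1.08 1; 0 0 1.2 0 0 1.24 1; 0 0 1.3 0 0 1.4 1; 0 0 1.5 0 0 1.56 1; 0 0 1.6 0 0 1.7 1; 0 0 1.7 0 0 1.8 1"}}

```text
time_s: 5.75
eef_pos: [0.5035, -0.3133, 0.1274]
eef_rot: [-0.0, 0.749, 0.663, -0.002]
wrist_force: [-10.3, -3.0, 8.4]
opening: 0.294
grasp_force: 61.5
```

Emit:
{"method": "carry_out", "body": {"deltas": "0 0 0.1 0 0 0.14 1; 0 0 0.3 0 0 0.3 1; 0 0 0.4 0 0 0.46 1; 0 0 0.6 0 0 0.62 1; 0 0 0.75 0 0 0.78 1; 0 0 0.9 0 0 0.94 1; 0 0 1.1 0 0 1.1 1; 0 0 1.2 0 0 1.22 1; 0 0 1.2 0 0 1.28 1; 0 0 1.2 0 0 1.28 1; 0 0 1.2 0 0 1.28 1; 0 0 1.2 0 0 1.28 1"}}

```text
time_s: 7.25
eef_pos: [0.5022, -0.3118, 0.1261]
eef_rot: [-0.001, 0.996, 0.086, -0.003]
wrist_force: [-13.7, 1.5, 13.4]
opening: 0.294
grasp_force: 62.0
```

```bash
cat >> h.py <<'E'
def st():
    T=tool();o=sensors.get_obs();print(round(o["time_s"],2),T[:3,3].round(4),"yaw",np.arctan2(T[1,0],T[0,0]).round(3),"op",round(o["opening"]*85,1),o["wrist_force"].round(1),o["torque"].round(2),round(o["grasp_force"],1),"q",o["q"].round(2))
E
python3 - <<'E'
from h import *
st(); im,*A=snap("scene","s2.png")
h=cv2.cvtColor(im,cv2.COLOR_BGR2HSV);k=cv2.inRange(h,(0,180,90),(5,255,255))
c,l,s,ce=cv2.connectedComponentsWithStats(k)
for i in range(1,c):
    if 8<s[i,4]<300: print(s[i],onz(ce[i],.147,*A).round(3))
cv2.imwrite("pics/c2.png",cv2.resize(im[200:330,130:300],(680,520),interpolation=2))
E
```

```text
7.25 [ 0.5022 -0.3118  0.1261] yaw 0.172 op 25.0 [-13.7   1.5  13.4] [ 0.39  2.6  -0.11] 62.0 q [-0.75  0.33  1.65 -0.    1.17  0.65]
[348  56  15   5  21] [0.492 0.73  0.147]
[351 200  11  11  92] [0.779 0.021 0.147]
[176 237   8   8  38] [ 0.424 -0.325  0.147]
```

View pics/c2.png

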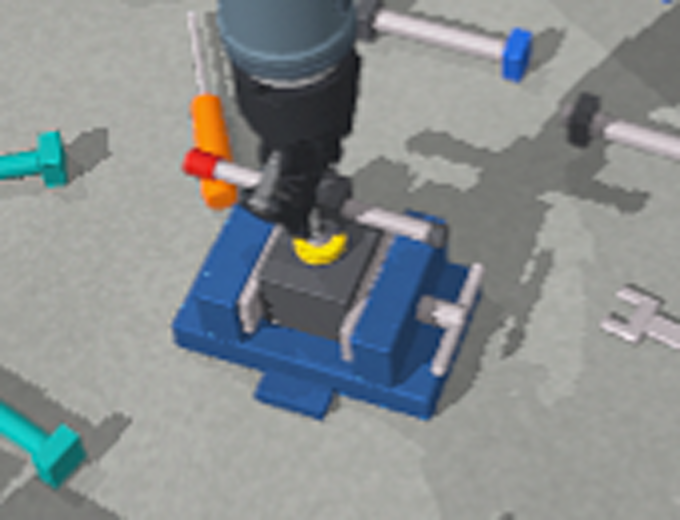

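Emit:
{"method": "carry_out", "body": {"deltas": "0 0 -0.3 0 0 -0.12 1; 0 0 -0.6 0 0 -0.28 1; 0 0 -0.8 0 0 -0.44 1; 0 0 -1 0 0 -0.6 1; 0 0 -1.2 0 0 -0.76 1; 0 0 -1.4 0 0 -0.92 1; 0 0 -1.5 0 0 -1.08 1; 0 0 -1.7 0 0 -1.24 1; 0 0 -1.8 0 0 -1.4 1; 0 0 -2 0 0 -1.52 1; 0 0 -2 0 0 -1.57 1; 0 0 -2 0 0 -1.57 1"}}

```text
time_s: 8.8
eef_pos: [0.5039, -0.3133, 0.1277]
eef_rot: [-0.0, 0.644, 0.765, -0.002]
wrist_force: [-5.3, -4.1, 3.4]
opening: 0.297
grasp_force: 61.2
```

Emit:
{"method": "carry_out", "body": {"deltas": "0 0 0 0 0 0 1; 0 0 0 0 0 0 1; 0 0 0 0 0 0 1"}}

```text
time_s: 9.18
eef_pos: [0.5039, -0.3133, 0.1278]
eef_rot: [-0.0, 0.644, 0.765, -0.002]
wrist_force: [-6.5, -4.9, 4.2]
opening: 0.3
grasp_force: 61.2
```

Emit:
{"method": "carry_out", "body": {"deltas": "0 0 0.1 0 0 0.12 1; 0 0 0.3 0 0 0.28 1; 0 0 0.4 0 0 0.44 1; 0 0 0.6 0 0 0.6 1; 0 0 0.7 0 0 0.76 1; 0 0 0.9 0 0 0.92 1; 0 0 1.0 0 0 1.08 1; 0 0 1.2 0 0 1.24 1; 0 0 1.3 0 0 1.4 1; 0 0 1.5 0 0 1.56 1; 0 0 1.6 0 0 1.7 1; 0 0 1.7 0 0 1.8 1"}}

```text
time_s: 10.68
eef_pos: [0.5022, -0.3114, 0.1259]
eef_rot: [-0.001, 1.0, -0.031, -0.003]
wrist_force: [-14.0, 2.2, 11.6]
opening: 0.294
grasp_force: 62.2
```

Emit:
{"method": "carry_out", "body": {"deltas": "0 0 0.1 0 0 0.14 1; 0 0 0.3 0 0 0.3 1; 0 0 0.4 0 0 0.46 1; 0 0 0.6 0 0 0.62 1; 0 0 0.75 0 0 0.78 1; 0 0 0.9 0 0 0.94 1; 0 0 1.1 0 0 1.1 1; 0 0 1.2 0 0 1.22 1; 0 0 1.2 0 0 1.3 1; 0 0 1.2 0 0 1.34 1; 0 0 1.2 0 0 1.34 1; 0 0 1.2 0 0 1.34 1"}}

```text
time_s: 12.18
eef_pos: [0.5036, -0.3099, 0.1246]
eef_rot: [-0.0, 0.766, -0.643, -0.003]
wrist_force: [-8.5, 6.9, 9.3]
opening: 0.296
grasp_force: 62.0
```

Emit:
{"method": "carry_out", "body": {"deltas": "0 0 0 0 0 0 1; 0 0 0 0 0 0 1"}}

```text
time_s: 12.42
eef_pos: [0.5036, -0.3099, 0.1246]
eef_rot: [-0.0, 0.766, -0.643, -0.003]
wrist_force: [-8.4, 6.6, 10.2]
opening: 0.295
grasp_force: 62.0
```

```bash
cat >> h.py <<'E'
def red(z,f):
    im,*A=snap("scene",f); h=cv2.cvtColor(im,cv2.COLOR_BGR2HSV);k=cv2.inRange(h,(0,180,90),(5,255,255))
    c,l,s,ce=cv2.connectedComponentsWithStats(k)
    for i in range(1,c):
        p=onz(ce[i],z,*A)
        if 5<s[i,4]<300 and abs(p[0]-.505)<.12 and abs(p[1]+.31)<.12: print("red",s[i],p.round(4),np.arctan2(p[1]+.313,p[0]-.504).round(3))
E
python3 - <<'E'
from h import *
st(); red(.146,"s3.png")
E
```

```text
12.43 [ 0.5036 -0.3099  0.1246] yaw -1.398 op 25.1 [-8.4  6.6 10.2] [ 1.27  1.36 -0.02] 62.0 q [-0.75  0.33  1.65 -0.    1.17  2.22]
red [220 223   4   6  15] [ 0.4919 -0.2271  0.146 ] 1.711
```

Emit:
{"method": "carry_out", "body": {"deltas": "0 0 -0.3 0 0 -0.12 1; 0 0 -0.6 0 0 -0.28 1; 0 0 -0.8 0 0 -0.44 1; 0 0 -1 0 0 -0.6 1; 0 0 -1.2 0 0 -0.76 1; 0 0 -1.4 0 0 -0.92 1; 0 0 -1.5 0 0 -1.08 1; 0 0 -1.7 0 0 -1.24 1; 0 0 -1.8 0 0 -1.4 1; 0 0 -2 0 0 -1.52 1; 0 0 -2 0 0 -1.57 1; 0 0 -2 0 0 -1.57 1"}}

```text
time_s: 13.98
eef_pos: [0.5021, -0.3118, 0.1262]
eef_rot: [-0.001, 0.996, 0.086, -0.003]
wrist_force: [-12.9, -0.4, 6.5]
opening: 0.296
grasp_force: 61.7
```

Emit:
{"method": "carry_out", "body": {"deltas": "0 0 0 0 0 0 1; 0 0 0 0 0 0 1; 0 0 0 0 0 0 1; 0 0 0 0 0 0 0; 0 0 0 0 0 0 0; 0 0 0 0 0 0 0; 0 0 0 0 0 0 0; 0 0 0 0 0 0 0; 0 0 -30 0 0 0 0; 0 0 -60 0 0 0 0; 0 0 -60 0 0 0 0; 0 0 -60 0 0 0 0"}}

```text
time_s: 15.48
eef_pos: [0.5048, -0.3113, 0.1857]
eef_rot: [-0.0, 0.996, 0.086, -0.0]
wrist_force: [-1.0, 0.1, -0.8]
opening: 1.002
grasp_force: 0.0
```

```bash
python3 - <<'E'
from h import *
st(); red(.147,"s4.png")
print(go((.5038,-.3116,.187),.172-3.13))
im,*A=snap("wrist","w4.png")
h=cv2.cvtColor(im,cv2.COLOR_BGR2HSV);k=cv2.inRange(h,(0,180,90),(5,255,255))
c,l,s,ce=cv2.connectedComponentsWithStats(k)
for i in range(1,c):
    if s[i,4]>15: print("wr",ce[i],onz(ce[i],.148,*A))
E
```

```text
15.47 [ 0.5048 -0.3113  0.1857] yaw 0.172 op 85.2 [-1.   0.1 -0.8] [-0.05  0.01  0.05] 0.0 q [-0.75  0.26  1.6  -0.    1.28  0.65]
red [176 237   8   8  41] [ 0.4244 -0.3256  0.147 ] -2.985
([-0.9, 0.5, -1.9], [0.002, 0.003, 3.13])
wr [256.44293478 320.05978261] [ 0.42130617 -0.32625435  0.148     ]
```

View pics/w4.png

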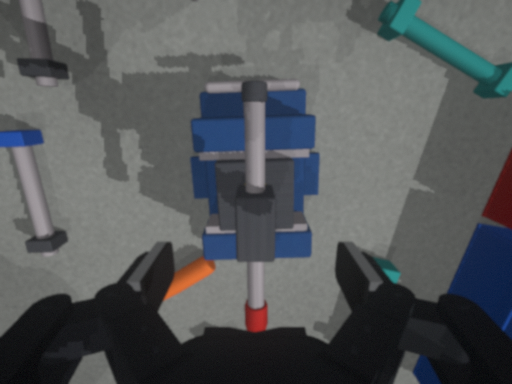

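Wrist view: the bar is upright in the image at x≈255, with the red end at (256,320). It stayed where I left it. I'll turn the open hand back half a turn above it and regrip.

Emit:
{"method": "carry_out", "body": {"deltas": "-1 0 0 0 0 -0.18 0; -1 0 0 0 0 -0.36 0; -1 0 0 0 0 -0.54 0; -1 0 0 0 0 -0.72 0; -1 0 0 0 0 -0.9 0; -1 0 0 0 0 -1.08 0; -1 0 0 0 0 -1.26 0; -1 0 0 0 0 -1.44 0; -1 0 0 0 0 -1.62 0; -1 0 0 0 0 -1.8 0; -1 0 0 0 0 -1.98 0; -1 0 0 0 0 -2.16 0"}}

```text
time_s: 17.08
eef_pos: [0.5036, -0.3112, 0.185]
eef_rot: [-0.001, 0.391, 0.92, 0.0]
wrist_force: [0.3, 1.2, -0.4]
opening: 1.001
grasp_force: 0.0
```

Emit:
{"method": "carry_out", "body": {"deltas": "0 0 0 0 0 -0.18 0; 0 0 0 0 0 -0.36 0; 0 0 0 0 0 -0.54 0; 0 0 0 0 0 -0.72 0; 0 0 0 0 0 -0.9 0; 0 0 0 0 0 -0.98 0; 0 0 0 0 0 -0.98 0; 0 0 20 0 0 -0.98 0; 0 0 40 0 0 -0.98 0; 0 0 58 0 0 -0.98 0; 0 0 58 0 0 -0.98 0; 0 0 58 0 0 -0.98 0"}}

```text
time_s: 18.58
eef_pos: [0.5045, -0.312, 0.1289]
eef_rot: [0.0, -0.085, 0.996, -0.0]
wrist_force: [0.5, -0.2, 1.2]
opening: 1.0
grasp_force: 0.0
```

Emit:
{"method": "carry_out", "body": {"deltas": "0 0 0 0 0 0 1; 0 0 0 0 0 0 1; 0 0 0 0 0 0 1; 0 0 0 0 0 0 1; 0 0 0 0 0 0 1; 0 0 0 0 0 0 1; 0 0 0 0 0 0 1; 0 0 0 0 0 0 1"}}

```text
time_s: 19.58
eef_pos: [0.5043, -0.3116, 0.129]
eef_rot: [0.0, -0.085, 0.996, 0.0]
wrist_force: [-2.1, 1.6, 4.9]
opening: 0.298
grasp_force: 61.4
```

```bash
python3 - <<'E'
from h import *
st(); red(.147,"s5.png")
E
```

```text
19.57 [ 0.5043 -0.3116  0.129 ] yaw -2.971 op 25.3 [-2.1  1.6  4.9] [0.54 0.22 0.13] 61.4 q [-0.75  0.33  1.65  0.    1.17 -2.49]
red [176 237   8   8  38] [ 0.4241 -0.3253  0.147 ] -2.988
```

Now half forward to about 6.2, a quarter back, then the last half.

Emit:
{"method": "carry_out", "body": {"deltas": "0 0 0.1 0 0 0.12 1; 0 0 0.3 0 0 0.28 1; 0 0 0.4 0 0 0.44 1; 0 0 0.6 0 0 0.6 1; 0 0 0.7 0 0 0.76 1; 0 0 0.9 0 0 0.92 1; 0 0 1.0 0 0 1.08 1; 0 0 1.2 0 0 1.24 1; 0 0 1.3 0 0 1.4 1; 0 0 1.5 0 0 1.56 1; 0 0 1.6 0 0 1.7 1; 0 0 1.7 0 0 1.8 1"}}

```text
time_s: 21.12
eef_pos: [0.5035, -0.3123, 0.1272]
eef_rot: [-0.0, 0.729, 0.685, -0.001]
wrist_force: [-4.9, 0.1, 6.3]
opening: 0.298
grasp_force: 61.8
```

Emit:
{"method": "carry_out", "body": {"deltas": "0 0 0.1 0 0 0.14 1; 0 0 0.3 0 0 0.3 1; 0 0 0.4 0 0 0.46 1; 0 0 0.6 0 0 0.62 1; 0 0 0.75 0 0 0.78 1; 0 0 0.9 0 0 0.94 1; 0 0 1.1 0 0 1.1 1; 0 0 1.2 0 0 1.22 1; 0 0 1.2 0 0 1.3 1; 0 0 1.2 0 0 1.34 1; 0 0 1.2 0 0 1.34 1; 0 0 1.2 0 0 1.34 1"}}

```text
time_s: 22.62
eef_pos: [0.503, -0.3117, 0.126]
eef_rot: [-0.0, 0.996, 0.086, -0.001]
wrist_force: [-6.9, 2.9, 9.1]
opening: 0.298
grasp_force: 61.9
```

Emit:
{"method": "carry_out", "body": {"deltas": "0 0 0 0 0 0 1; 0 0 0 0 0 0 1; 0 0 0 0 0 0 1"}}

```text
time_s: 23.0
eef_pos: [0.503, -0.3117, 0.1259]
eef_rot: [-0.0, 0.996, 0.086, -0.001]
wrist_force: [-6.7, 2.5, 7.7]
opening: 0.299
grasp_force: 61.9
```

```bash
python3 - <<'E'
from h import *
st(); red(.146,"s6.png")
E
```

```text
23.0 [ 0.503  -0.3117  0.1259] yaw 0.172 op 25.4 [-6.7  2.5  7.7] [ 0.48  1.27 -0.05] 61.9 q [-0.75  0.33  1.65 -0.    1.16  0.65]
red [233 255   8   7  44] [ 0.5822 -0.2977  0.146 ] 0.194
```

Emit:
{"method": "carry_out", "body": {"deltas": "0 0 -0.3 0 0 -0.12 1; 0 0 -0.6 0 0 -0.28 1; 0 0 -0.8 0 0 -0.44 1; 0 0 -1 0 0 -0.6 1; 0 0 -1.2 0 0 -0.76 1; 0 0 -1.4 0 0 -0.92 1; 0 0 -1.5 0 0 -1.08 1; 0 0 -1.7 0 0 -1.24 1; 0 0 -1.8 0 0 -1.4 1; 0 0 -2 0 0 -1.52 1; 0 0 -2 0 0 -1.55 1; 0 0 -2 0 0 -1.55 1"}}

```text
time_s: 24.55
eef_pos: [0.5036, -0.3122, 0.1275]
eef_rot: [-0.0, 0.652, 0.758, -0.001]
wrist_force: [-4.0, -1.8, 2.0]
opening: 0.295
grasp_force: 61.2
```

Emit:
{"method": "carry_out", "body": {"deltas": "0 0 0 0 0 0 1; 0 0 0 0 0 0 1; 0 0 0 0 0 0 1"}}

```text
time_s: 24.92
eef_pos: [0.5036, -0.3122, 0.1275]
eef_rot: [-0.0, 0.652, 0.758, -0.001]
wrist_force: [-5.0, -2.7, 1.9]
opening: 0.298
grasp_force: 61.1
```

Emit:
{"method": "carry_out", "body": {"deltas": "0 0 0.1 0 0 0.12 1; 0 0 0.3 0 0 0.28 1; 0 0 0.4 0 0 0.44 1; 0 0 0.6 0 0 0.6 1; 0 0 0.7 0 0 0.76 1; 0 0 0.9 0 0 0.92 1; 0 0 1.0 0 0 1.08 1; 0 0 1.2 0 0 1.24 1; 0 0 1.3 0 0 1.4 1; 0 0 1.5 0 0 1.56 1; 0 0 1.6 0 0 1.7 1; 0 0 1.7 0 0 1.8 1"}}

```text
time_s: 26.42
eef_pos: [0.503, -0.3115, 0.1257]
eef_rot: [-0.0, 0.999, -0.041, -0.001]
wrist_force: [-7.5, 1.0, 5.4]
opening: 0.293
grasp_force: 61.6
```

Emit:
{"method": "carry_out", "body": {"deltas": "0 0 0.1 0 0 0.14 1; 0 0 0.3 0 0 0.3 1; 0 0 0.4 0 0 0.46 1; 0 0 0.6 0 0 0.62 1; 0 0 0.75 0 0 0.78 1; 0 0 0.9 0 0 0.94 1; 0 0 1.1 0 0 1.1 1; 0 0 1.2 0 0 1.2 1; 0 0 1.2 0 0 1.26 1; 0 0 1.2 0 0 1.28 1; 0 0 1.2 0 0 1.28 1; 0 0 1.2 0 0 1.28 1"}}

```text
time_s: 27.92
eef_pos: [0.5036, -0.3108, 0.1245]
eef_rot: [-0.0, 0.778, -0.629, -0.001]
wrist_force: [-5.3, 1.5, 4.6]
opening: 0.298
grasp_force: 61.5
```

Emit:
{"method": "carry_out", "body": {"deltas": "0 0 0 0 0 0 1; 0 0 0 0 0 0 1; 0 0 0 0 0 0 1"}}

```text
time_s: 28.3
eef_pos: [0.5036, -0.3109, 0.1245]
eef_rot: [-0.0, 0.778, -0.629, -0.001]
wrist_force: [-4.8, 1.9, 4.2]
opening: 0.293
grasp_force: 61.5
```

```bash
python3 - <<'E'
from h import *
st(); red(.143,"s7.png")
E
```

```text
28.3 [ 0.5036 -0.3109  0.1245] yaw -1.359 op 24.9 [-4.8  1.9  4.2] [0.34 0.91 0.04] 61.5 q [-0.75  0.33  1.65  0.    1.16  2.18]
red [193 270   8  10  51] [ 0.5208 -0.3859  0.143 ] -1.344
```

The tap is at about 7.75 rad relative to the start, and the red end is where I expected it. Releasing and lifting.

Emit:
{"method": "carry_out", "body": {"deltas": "0 0 0 0 0 0 0; 0 0 0 0 0 0 0; 0 0 0 0 0 0 0; 0 0 0 0 0 0 0; 0 0 0 0 0 0 0; 0 0 -40 0 0 0 0; 0 0 -90 0 0 0 0; 0 0 -130 0 0 0 0; 0 0 -130 0 0 0 0; 0 0 -130 0 0 0 0"}}

```text
time_s: 29.6
eef_pos: [0.5039, -0.3115, 0.254]
eef_rot: [-0.0, 0.778, -0.628, -0.0]
wrist_force: [0.6, 1.1, 0.2]
opening: 1.002
grasp_force: 0.0
```

```bash
cat >> h.py <<'E'
def bolts(n="scene"):
    im,*A=snap(n,f"b{n}.png"); h=cv2.cvtColor(im,cv2.COLOR_BGR2HSV); D={"scene":0,"side":0}
    def blobs(k,lo,hi):
        c,l,s,ce=cv2.connectedComponentsWithStats(k); return [(s[i,4],onz(ce[i],.017,*A)[:2],ce[i]) for i in range(1,c) if lo<s[i,4]<hi]
    H=blobs(cv2.inRange(h,(106,150,60),(122,255,255)),25,130)
    N=blobs(((h[...,2]<95)&(h[...,1]<70)).astype(np.uint8),15,150)
    for a,p,c in H:
        if not(.25<p[0]<.9 and -.25<p[1]<.5): continue
        q=[(abs(np.linalg.norm(p-x)-.128),x,cc,aa) for aa,x,cc in N if .11<np.linalg.norm(p-x)<.145]
        for e,x,cc,aa in sorted(q,key=lambda t:t[0])[:2]:
            u=(p-x)/np.linalg.norm(p-x); print(n,"head",c.round(0),p.round(4),"nut",cc.round(0),aa,"L",np.linalg.norm(p-x).round(3),"ang",np.arctan2(u[1],u[0]).round(3),"centre",(p-.067*u).round(4))
        if not q: print("head, no nut",p.round(4),c)
E
python3 - <<'E'
from h import *
st(); red(.143,"s8.png"); bolts(); bolts("side")
print(go((.439,-.063,.12),.21))
E
```

```text
29.6 [ 0.5039 -0.3115  0.254 ] yaw -1.358 op 85.1 [0.6 1.1 0.2] [-0.02  0.01 -0.02] 0.0 q [-0.75  0.2   1.54  0.    1.4   2.18]
red [193 270   8  10  49] [ 0.5205 -0.3856  0.143 ] -1.347
scene head [238. 178.] [0.3665 0.054 ] nut [274. 189.] 50 L 0.128 ang -3.027 centre [0.4331 0.0616]
scene head [297. 194.] [0.5715 0.0871] nut [326. 217.] 61 L 0.128 ang 2.798 centre [0.6346 0.0646]
scene head [259. 213.] [ 0.5036 -0.0477] nut [274. 189.] 50 L 0.117 ang -1.487 centre [0.498  0.0191]
scene head [316. 241.] [ 0.7041 -0.0584] nut [276. 230.] 55 L 0.124 ang 0.163 centre [ 0.638  -0.0693]
side head [244. 168.] [0.5971 0.3156] nut [261. 181.] 29 L 0.135 ang 1.749 centre [0.6089 0.2496]
side head [244. 168.] [0.5971 0.3156] nut [247. 156.] 16 L 0.119 ang -2.018 centre [0.626 0.376]
head, no nut [0.5746 0.0836] [259.51219512 194.87804878]
side head [207. 208.] [0.3676 0.0524] nut [240. 200.] 58 L 0.128 ang -3.017 centre [0.434  0.0608]
side head [207. 208.] [0.3676 0.0524] nut [222. 227.] 72 L 0.127 ang 1.678 centre [ 0.3748 -0.0142]
side head [310. 208.] [ 0.7062 -0.0597] nut [287. 195.] 132 L 0.117 ang -1.282 centre [0.6871 0.0045]
side head [255. 217.] [ 0.5053 -0.0508] nut [222. 227.] 72 L 0.126 ang 0.187 centre [ 0.4394 -0.0632]
side head [255. 217.] [ 0.5053 -0.0508] nut [240. 200.] 58 L 0.12 ang -1.477 centre [0.499 0.016]
([-255.8, 10.5, 133.5], [-0.001, 0.003, -1.568])
```

Emit:
{"method": "carry_out", "body": {"deltas": "-25 1 0 0 0 -0.16 0.4; -50 2 0 0 0 -0.32 0.4; -75 3 0 0 0 -0.48 0.4; -100 4 0 0 0 -0.64 0.4; -130 5 0 0 0 -0.8 0.4; -160 7 10 0 0 -0.96 0.4; -190 8 40 0 0 -1.12 0.4; -220 9 80 0 0 -1.28 0.4; -245 10 110 0 0 -1.44 0.4; -256 10.5 133 0 0 -1.558 0.4; -256 10.5 133 0 0 -1.558 0.4; -256 10.5 133 0 0 -1.558 0.4"}}

```text
time_s: 31.25
eef_pos: [0.4404, -0.0643, 0.1222]
eef_rot: [0.0, 0.995, 0.099, 0.0]
wrist_force: [-0.5, -0.2, 1.2]
opening: 0.599
grasp_force: 0.0
```

```bash
python3 - <<'E'
from h import *
st(); bolts("side"); print(go((.439,-.063,.004),.2))
im,*A=snap("wrist","w9.png")
E
```

```text
31.25 [ 0.4404 -0.0643  0.1222] yaw 0.197 op 50.9 [-0.5 -0.2  1.2] [-0.01  0.09 -0.09] 0.0 q [-0.41  0.02  2.02 -0.    1.1   0.96]
side head [259. 195.] [0.5747 0.0847] nut [293. 196.] 43 L 0.124 ang 2.752 centre [0.6367 0.0592]
side head [259. 195.] [0.5747 0.0847] nut [271. 211.] 17 L 0.122 ang 1.515 centre [0.571  0.0178]
side head [207. 208.] [0.3678 0.0528] nut [222. 227.] 71 L 0.128 ang 1.675 centre [ 0.3747 -0.0139]
side head [310. 208.] [ 0.7062 -0.0597] nut [271. 211.] 17 L 0.14 ang -0.165 centre [ 0.6401 -0.0487]
side head [255. 217.] [ 0.5053 -0.0508] nut [222. 227.] 71 L 0.126 ang 0.188 centre [ 0.4395 -0.0633]
([-1.6, -2.0, 118.6], [0.001, -0.001, -0.002])
```

View pics/w9.png

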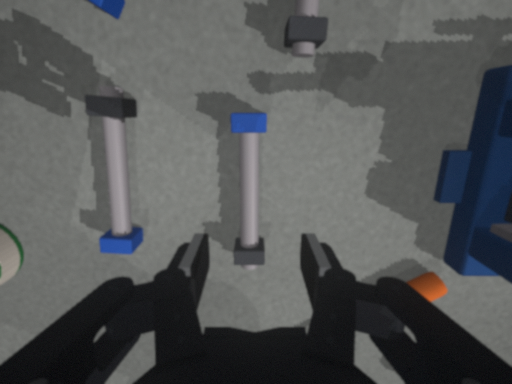

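The wrist view shows bolt B lined up between the fingers, with its head at (248,122) and nut at (249,250). Descending to grip.

Emit:
{"method": "carry_out", "body": {"deltas": "-1.5 -2 40 0 0 0 0.4; -1.5 -2 80 0 0 0 0.4; -1.5 -2 105 0 0 0 0.4; -1.5 -2 117 0 0 0 0.4; -1.5 -2 117 0 0 0 0.4; -1.5 -2 117 0 0 0 1; -1.5 -2 117 0 0 0 1; -1.5 -2 117 0 0 0 1; -1.5 -2 117 0 0 0 1; -1.5 -2 117 0 0 0 1; -1.5 -2 117 0 0 0 1; -1.5 -2 117 0 0 0 1"}}

```text
time_s: 32.85
eef_pos: [0.439, -0.0623, 0.006]
eef_rot: [0.0, 0.995, 0.1, 0.001]
wrist_force: [-1.1, 0.9, 7.3]
opening: 0.182
grasp_force: 58.4
```

Emit:
{"method": "carry_out", "body": {"deltas": "0 0 -20 0 0 0 1; 0 0 -60 0 0 0 1; 0 0 -96 0 0 0 1; 0 0 -96 0 0 0 1; 0 0 -96 0 0 0 1"}}

```text
time_s: 33.48
eef_pos: [0.4373, -0.0618, 0.1]
eef_rot: [-0.0, 0.995, 0.1, -0.0]
wrist_force: [-0.6, -0.2, -3.6]
opening: 0.187
grasp_force: 59.4
```

```bash
python3 - <<'E'
from h import *
st(); print("lane +80 (y=.414):",go((.5,.414,.10),0.01)); 
im,*A=snap("scene","s10.png")
h=cv2.cvtColor(im,cv2.COLOR_BGR2HSV)
k=cv2.inRange(h,(106,150,60),(122,255,255));c,l,s,ce=cv2.connectedComponentsWithStats(k)
i=[i for i in range(1,c) if 150<s[i,4]<260 and ce[i][0]>300]
for j in i:
    ys,xs=np.where(l==j); P=np.array([onz((x,y),.016,*A)[:2] for x,y in zip(xs,ys)])
    m=P.mean(0);u=np.linalg.svd(P-m)[2][0];t=(P-m)@u;print("blue wall",m,u,(m+u*t.min()),(m+u*t.max()))
E
```

```text
33.48 [ 0.4373 -0.0618  0.1   ] yaw 0.2 op 15.9 [-0.6 -0.2 -3.6] [0.03 0.03 0.01] 59.4 q [-0.41  0.05  2.04 -0.    1.05  0.96]
lane +80 (y=.414): ([155.8, -453.9, 0.1], [-0.0, 0.001, 0.19])
blue wall [0.60210136 0.32498873] [ 0.00722173 -0.99997392] [0.60112656 0.45996586] [0.60297957 0.20338509]
```

Emit:
{"method": "carry_out", "body": {"deltas": "13 -38 0 0 0 0.016 1; 26 -76 0 0 0 0.032 1; 39 -114 0 0 0 0.05 1; 52 -152 0 0 0 0.065 1; 65 -190 0 0 0 0.08 1; 78 -228 0 0 0 0.095 1; 91 -266 0 0 0 0.11 1; 104 -304 0 0 0 0.13 1; 117 -342 0 0 0 0.145 1; 130 -380 0 0 0 0.16 1; 143 -418 0 0 0 0.18 1; 152.5 -452.5 0 0 0 0.19 1"}}

```text
time_s: 35.02
eef_pos: [0.4965, 0.4124, 0.0978]
eef_rot: [0.001, 1.0, 0.005, -0.002]
wrist_force: [0.1, -0.2, -2.6]
opening: 0.181
grasp_force: 59.5
```

Emit:
{"method": "carry_out", "body": {"deltas": "0 0 0 0 0 0 1; 0 0 20 0 0 0 1; 0 0 50 0 0 0 1; 0 0 70 0 0 0 1; 0 0 70 0 0 0 1; 0 0 70 0 0 0 1"}}

```text
time_s: 35.78
eef_pos: [0.4983, 0.4116, 0.0312]
eef_rot: [-0.0, 1.0, 0.005, 0.0]
wrist_force: [0.5, 0.1, -2.4]
opening: 0.181
grasp_force: 59.6
```

```bash
python3 - <<'E'
from h import *
st(); print(go((.497,.412,.011),0.007)); bolts()
im,*A=snap("wrist","w11.png")
E
```

```text
35.77 [0.4983 0.4116 0.0312] yaw 0.009 op 15.4 [ 0.5  0.1 -2.4] [ 0.02 -0.04  0.01] 59.6 q [0.51 0.56 1.54 0.   1.04 2.07]
([-1.3, -0.4, 20.2], [-0.0, -0.001, 0.002])
scene head [336. 130.] [0.5542 0.4424] nut [304. 120.] 34 L 0.129 ang 0.032 centre [0.4873 0.4403]
scene head [238. 178.] [0.3665 0.054 ] nut [274. 189.] 47 L 0.129 ang -3.043 centre [0.4332 0.0606]
scene head [297. 194.] [0.5711 0.0872] nut [326. 217.] 54 L 0.129 ang 2.786 centre [0.6339 0.0639]
scene head [316. 241.] [ 0.704  -0.0581] nut [276. 230.] 54 L 0.124 ang 0.179 centre [ 0.6381 -0.07  ]
```

View pics/w11.png

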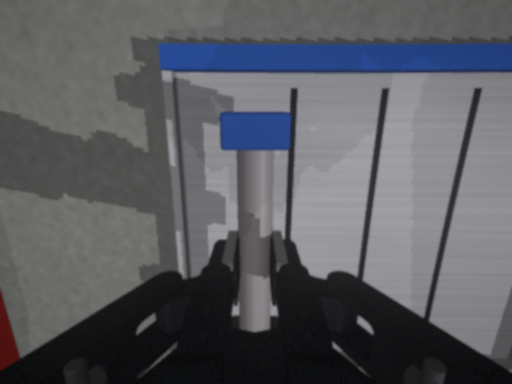

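The bolt hangs over the leftmost lane, blue head (255,130) towards the blue wall (row 57). It sits about 4 mm towards the middle, so I'll correct that and set it down.

Emit:
{"method": "carry_out", "body": {"deltas": "-1 -4.5 10 0 0 0 1; -1 -4.5 20 0 0 0 1; -1 -4.5 20 0 0 0 1; -1 -4.5 20 0 0 0 1; -1 -4.5 20 0 0 0 0.6; -1 -4.5 20 0 0 0 0.6; -1 -4.5 20 0 0 0 0.6; -1 -4.5 20 0 0 0 0.6; -1 -4.5 0 0 0 0 0.6; -1 -4.5 -40 0 0 0 0.6; -1 -4.5 -90 0 0 0 0.6; -1 -4.5 -90 0 0 0 0.6"}}

```text
time_s: 37.38
eef_pos: [0.5002, 0.4184, 0.128]
eef_rot: [-0.003, 1.0, 0.005, 0.005]
wrist_force: [1.1, 0.5, -0.2]
opening: 0.4
grasp_force: 0.0
```

```bash
python3 - <<'E'
from h import *
st(); bolts(); bolts("side"); print("A",go((.4335,.061,.12),.11)); snap("wrist","w12.png")
E
```

```text
37.38 [0.5002 0.4184 0.128 ] yaw 0.01 op 34.0 [ 1.1  0.5 -0.2] [ 0.03 -0.03  0.01] 0.0 q [0.51 0.44 1.49 0.   1.2  2.08]
scene head [335. 134.] [0.5605 0.4209] nut [304. 124.] 31 L 0.125 ang 0.032 centre [0.4936 0.4188]
scene head [238. 178.] [0.3665 0.054 ] nut [274. 189.] 49 L 0.129 ang -3.039 centre [0.4332 0.0609]
scene head [297. 193.] [0.5708 0.0872] nut [326. 217.] 54 L 0.129 ang 2.79 centre [0.6338 0.0642]
scene head [316. 241.] [ 0.704  -0.0581] nut [276. 230.] 54 L 0.124 ang 0.18 centre [ 0.6381 -0.07  ]
side head [229. 158.] [0.5672 0.4244] nut [200. 163.] 40 L 0.129 ang 0.049 centre [0.5003 0.4211]
side head [229. 158.] [0.5672 0.4244] nut [217. 149.] 21 L 0.118 ang -1.387 centre [0.555  0.4903]
head, no nut [0.5971 0.3156] [244.03508772 167.98245614]
side head [260. 195.] [0.575  0.0844] nut [294. 196.] 46 L 0.124 ang 2.761 centre [0.6372 0.0595]
side head [260. 195.] [0.575  0.0844] nut [271. 211.] 17 L 0.121 ang 1.513 centre [0.5711 0.0175]
side head [207. 208.] [0.3678 0.0528] nut [240. 200.] 59 L 0.128 ang -3.014 centre [0.4342 0.0613]
side head [310. 208.] [ 0.7062 -0.0597] nut [271. 211.] 17 L 0.14 ang -0.165 centre [ 0.6401 -0.0487]
A ([-67.3, 354.9, 2.0], [-0.001, -0.002, -0.1])
```

View pics/w12.png

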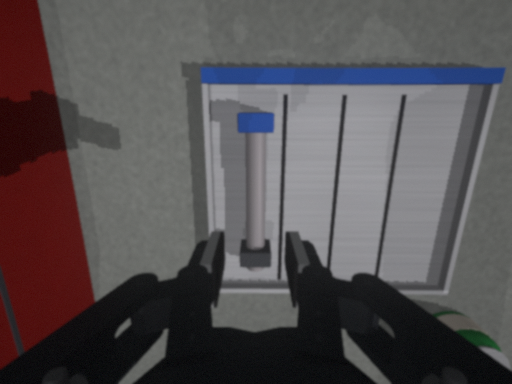

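Bolt B lies flat in the left lane, with its head (256,122) towards the blue wall. On to bolt A.

Emit:
{"method": "carry_out", "body": {"deltas": "-6 32 0 0 0 -0.01 0.4; -12 64 0 0 0 -0.02 0.4; -18 96 0 0 0 -0.03 0.4; -24 128 0 0 0 -0.04 0.4; -30 160 0 0 0 -0.05 0.4; -36 192 0 0 0 -0.06 0.4; -42 224 0 0 0 -0.07 0.4; -48 256 0 0 0 -0.08 0.4; -54 288 0 0 0 -0.09 0.4; -60 320 0 0 0 -0.1 0.4; -64 353 0 0 0 -0.1 0.4; -64 353 0 0 0 -0.1 0.4"}}

```text
time_s: 39.02
eef_pos: [0.4349, 0.0612, 0.1196]
eef_rot: [-0.0, 0.999, 0.053, -0.001]
wrist_force: [-0.1, 0.9, -0.2]
opening: 0.602
grasp_force: 0.0
```

Emit:
{"method": "carry_out", "body": {"deltas": "0 0 0 0 0 0 0.4; 0 0 0 0 0 0 0.4"}}

```text
time_s: 39.28
eef_pos: [0.4358, 0.0634, 0.1203]
eef_rot: [-0.0, 0.998, 0.055, -0.0]
wrist_force: [-0.2, -0.1, 0.1]
opening: 0.604
grasp_force: 0.0
```

```bash
cat >> h.py <<'E'
def wb(f,z=.017):
    im,*A=snap("wrist",f); h=cv2.cvtColor(im,cv2.COLOR_BGR2HSV); k=cv2.inRange(h,(106,150,60),(122,255,255))
    c,l,s,ce=cv2.connectedComponentsWithStats(k)
    for i in range(1,c):
        if s[i,4]>100: print("wblue",s[i],ce[i].round(),onz(ce[i],z,*A)[:2].round(4))
    # bright shank column line
    return im,A
E
python3 - <<'E'
from h import *
st(); wb("w13.png"); bolts("side"); print("A",go((.4335,.061,.005),.11))
E
```

```text
39.27 [0.4358 0.0634 0.1203] yaw 0.111 op 51.3 [-0.2 -0.1  0.1] [ 0.   -0.    0.02] 0.0 q [-0.13  0.02  2.03  0.    1.09  1.33]
wblue [ 223    0   42   43 1133] [244.  20.] [0.5749 0.0881]
wblue [241 248  30  24 475] [255. 263.] [0.3624 0.0551]
head, no nut [0.5972 0.2951] [245.76041667 170.04166667]
side head [260. 195.] [0.575  0.0844] nut [293. 196.] 45 L 0.124 ang 2.766 centre [0.6373 0.0598]
side head [260. 195.] [0.575  0.0844] nut [228. 186.] 37 L 0.132 ang -0.842 centre [0.5304 0.1344]
side head [207. 208.] [0.3678 0.0528] nut [240. 200.] 60 L 0.128 ang -3.013 centre [0.4342 0.0613]
side head [310. 208.] [ 0.7064 -0.0592] nut [270. 211.] 16 L 0.14 ang -0.172 centre [ 0.6404 -0.0477]
A ([-2.7, 2.1, 115.5], [-0.0, 0.0, 0.001])
```

View pics/w13.png

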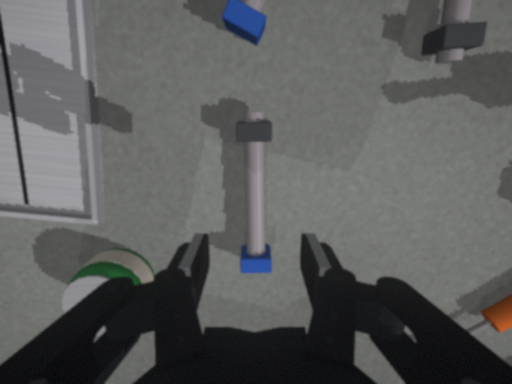

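Bolt A is centred between the fingers, with its head at (256,260) and nut at (254,131). Gripping it.

Emit:
{"method": "carry_out", "body": {"deltas": "-2 0.5 40 0 0 0 0.4; -2 0.5 80 0 0 0 0.4; -2 0.5 105 0 0 0 0.4; -2 0.5 115 0 0 0 0.4; -2 0.5 115 0 0 0 0.4; -2 0.5 115 0 0 0 1; -2 0.5 115 0 0 0 1; -2 0.5 115 0 0 0 1; -2 0.5 115 0 0 0 1; -2 0.5 115 0 0 0 1; -2 0.5 115 0 0 0 1; -2 0.5 115 0 0 0 1"}}

```text
time_s: 40.88
eef_pos: [0.4352, 0.0619, 0.007]
eef_rot: [0.0, 0.998, 0.055, 0.001]
wrist_force: [-1.8, 0.7, 6.6]
opening: 0.186
grasp_force: 58.4
```

Emit:
{"method": "carry_out", "body": {"deltas": "0 0 -20 0 0 0 1; 0 0 -60 0 0 0 1; 0 0 -96 0 0 0 1; 0 0 -96 0 0 0 1; 0 0 -96 0 0 0 1"}}

```text
time_s: 41.5
eef_pos: [0.4332, 0.062, 0.1007]
eef_rot: [-0.0, 0.998, 0.055, -0.001]
wrist_force: [0.2, -0.8, -4.6]
opening: 0.179
grasp_force: 59.7
```

```bash
python3 - <<'E'
from h import *
st(); print("lane2",go((.497,.365,.10),.01-np.pi)); 
E
```

```text
41.5 [0.4332 0.062  0.1007] yaw 0.11 op 15.2 [ 0.2 -0.8 -4.6] [ 0.01  0.07 -0.02] 59.7 q [-0.13  0.04  2.05 -0.    1.05  1.33]
lane2 ([96.6, -294.2, 0.6], [-0.002, -0.0, -3.042])
```

Emit:
{"method": "carry_out", "body": {"deltas": "6 -20 0 0 0 -0.17 1; 12 -40 0 0 0 -0.34 1; 19 -60 0 0 0 -0.51 1; 26 -80 0 0 0 -0.68 1; 33 -100 0 0 0 -0.85 1; 40 -120 0 0 0 -1.02 1; 47 -140 0 0 0 -1.19 1; 54 -160 0 0 0 -1.36 1; 60 -180 0 0 0 -1.53 1; 66 -200 0 0 0 -1.7 1; 72 -220 0 0 0 -1.87 1; 80 -240 0 0 0 -2.04 1"}}

```text
time_s: 43.0
eef_pos: [0.4856, 0.3091, 0.0986]
eef_rot: [-0.002, 0.473, 0.881, -0.002]
wrist_force: [-0.4, -0.1, -4.7]
opening: 0.186
grasp_force: 59.6
```

```bash
python3 - <<'E'
from h import *
st(); print("lane2",go((.497,.365,.10),.01-np.pi)); 
E
```

```text
43.0 [0.4856 0.3091 0.0986] yaw 2.155 op 15.8 [-0.4 -0.1 -4.7] [ 0.03 -0.   -0.05] 59.6 q [ 0.36  0.34  1.7   0.    1.11 -0.22]
lane2 ([40.3, 40.3, -1.5], [-0.004, -0.004, -0.996])
```

Emit:
{"method": "carry_out", "body": {"deltas": "6 6 0 0 0 -0.17 1; 12 12 0 0 0 -0.34 1; 19 19 0 0 0 -0.51 1; 26 26 0 0 0 -0.68 1; 33 33 0 0 0 -0.85 1; 40 40 0 0 0 -0.998 1; 40 40 0 0 0 -0.998 1; 40 40 30 0 0 -0.998 1; 40 40 65 0 0 -0.998 1; 40 40 65 0 0 -0.998 1; 40 40 65 0 0 -0.998 1"}}

```text
time_s: 44.38
eef_pos: [0.4992, 0.3644, 0.037]
eef_rot: [-0.0, -0.002, 1.0, -0.0]
wrist_force: [0.3, -0.4, -3.6]
opening: 0.179
grasp_force: 59.5
```

```bash
python3 - <<'E'
from h import *
st(); print("lane2",go((.497,.365,.011),.01-np.pi)); bolts(); bolts("side")
im,A=wb("w14.png")
E
```

```text
44.38 [0.4992 0.3644 0.037 ] yaw -3.137 op 15.3 [ 0.3 -0.4 -3.6] [ 0.02 -0.01 -0.03] 59.5 q [ 0.44  0.51  1.61 -0.    1.02 -1.14]
lane2 ([2.2, 0.6, 26.0], [-0.0, -0.0, -0.005])
head, no nut [0.5583 0.4095] [333.64102564 135.79487179]
scene head [297. 194.] [0.5711 0.0872] nut [326. 217.] 56 L 0.129 ang 2.795 centre [0.6341 0.0645]
scene head [316. 241.] [ 0.704  -0.0581] nut [276. 230.] 52 L 0.124 ang 0.184 centre [ 0.6382 -0.0703]
side head [259. 195.] [0.5745 0.0838] nut [293. 196.] 46 L 0.124 ang 2.777 centre [0.6371 0.0599]
side head [259. 195.] [0.5745 0.0838] nut [270. 212.] 16 L 0.121 ang 1.51 centre [0.5705 0.0169]
side head [310. 208.] [ 0.7063 -0.06  ] nut [270. 212.] 16 L 0.141 ang -0.164 centre [ 0.6402 -0.0491]
```

View pics/w14.png

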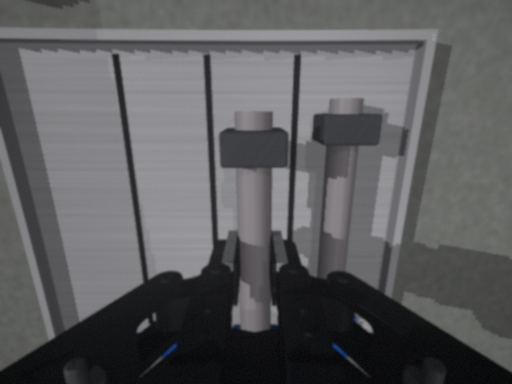

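Bolt A hangs in the second lane, with its nut (254,148) at the plain end, beside bolt B whose nut is at (347,130). There's clear room between them, so I'm lowering it.

Emit:
{"method": "carry_out", "body": {"deltas": "2 0.5 13 0 0 0 1; 2 0.5 26 0 0 0 1; 2 0.5 26 0 0 0 1; 2 0.5 26 0 0 0 1; 2 0.5 26 0 0 0 0.6; 2 0.5 26 0 0 0 0.6; 2 0.5 26 0 0 0 0.6; 2 0.5 26 0 0 0 0.6; 2 0.5 0 0 0 0 0.6; 2 0.5 -40 0 0 0 0.6; 2 0.5 -84 0 0 0 0.6; 2 0.5 -84 0 0 0 0.6"}}

```text
time_s: 46.02
eef_pos: [0.4999, 0.3665, 0.1255]
eef_rot: [0.004, -0.003, 1.0, 0.002]
wrist_force: [0.6, -0.3, 0.2]
opening: 0.4
grasp_force: 0.0
```

Emit:
{"method": "carry_out", "body": {"deltas": "0 0 0 0 0 0 0.4; 0 0 0 0 0 0 0.4; 0 0 0 0 0 0 0.4"}}

```text
time_s: 46.4
eef_pos: [0.4962, 0.3647, 0.1193]
eef_rot: [-0.001, -0.003, 1.0, -0.0]
wrist_force: [0.6, 0.2, -0.5]
opening: 0.598
grasp_force: 0.0
```

```bash
python3 - <<'E'
from h import *
st(); bolts(); bolts("side"); print("C",go((.636,.063,.12),2.79-np.pi));print("D",go((.639,-.07,.12),.175-np.pi))
E
```

```text
46.4 [0.4962 0.3647 0.1193] yaw -3.135 op 50.8 [ 0.6  0.2 -0.5] [ 0.   -0.04  0.04] 0.0 q [ 0.44  0.39  1.59  0.    1.17 -1.14]
scene head [333. 139.] [0.5622 0.394 ] nut [302. 128.] 65 L 0.125 ang 0.009 centre [0.4952 0.3934]
scene head [297. 193.] [0.5708 0.0872] nut [326. 217.] 52 L 0.129 ang 2.787 centre [0.6337 0.064 ]
scene head [316. 241.] [ 0.704  -0.0581] nut [276. 230.] 54 L 0.124 ang 0.18 centre [ 0.6381 -0.0701]
side head [259. 195.] [0.5747 0.0847] nut [294. 196.] 47 L 0.125 ang 2.772 centre [0.6372 0.0605]
side head [259. 195.] [0.5747 0.0847] nut [270. 211.] 16 L 0.12 ang 1.516 centre [0.5711 0.0178]
side head [310. 208.] [ 0.7063 -0.06  ] nut [270. 211.] 16 L 0.14 ang -0.178 centre [ 0.6403 -0.0481]
C ([-137.6, -302.7, -0.2], [0.002, -0.001, -2.784])
D ([-139.8, -435.7, -0.2], [-0.001, -0.001, -0.169])
```

Emit:
{"method": "carry_out", "body": {"deltas": "-12 -38 0 0 0 -0.02 0.4; -24 -76 0 0 0 -0.03 0.4; -36 -114 0 0 0 -0.05 0.4; -48 -152 0 0 0 -0.06 0.4; -60 -190 0 0 0 -0.08 0.4; -72 -228 0 0 0 -0.1 0.4; -84 -266 0 0 0 -0.11 0.4; -97 -304 0 0 0 -0.13 0.4; -110 -342 0 0 0 -0.14 0.4; -122 -380 0 0 0 -0.15 0.4; -134 -416 0 0 0 -0.17 0.4; -140 -436 0 0 0 -0.17 0.4"}}

```text
time_s: 48.0
eef_pos: [0.64, -0.0719, 0.1204]
eef_rot: [-0.0, -0.087, 0.996, -0.0]
wrist_force: [0.3, -0.6, 0.2]
opening: 0.598
grasp_force: 0.0
```

Emit:
{"method": "carry_out", "body": {"deltas": "0 0 0 0 0 0 0.4; 0 0 0 0 0 0 0.4; 0 0 0 0 0 0 0.4"}}

```text
time_s: 48.38
eef_pos: [0.6393, -0.0686, 0.1206]
eef_rot: [-0.0, -0.089, 0.996, 0.0]
wrist_force: [0.3, 0.1, -0.6]
opening: 0.603
grasp_force: 0.0
```

```bash
cat >> h.py <<'E'
def shank(f):
    "wrist view: nut/shank under the open fingers: column of bright-shank centre by rows, and world line"
    im,*A=snap("wrist",f); h=cv2.cvtColor(im,cv2.COLOR_BGR2HSV).astype(int)
    k=cv2.inRange(h.astype(np.uint8),(106,150,60),(122,255,255)); c,l,s,ce=cv2.connectedComponentsWithStats(k)
    for i in range(1,c):
        if s[i,4]>100: print("wblue",s[i],onz(ce[i],.017,*A)[:2].round(4))
    d=((h[...,2]<90)&(h[...,1]<90)).astype(np.uint8); c,l,s,ce=cv2.connectedComponentsWithStats(d)
    for i in range(1,c):
        if 200<s[i,4]<3000: print("wdark",s[i],onz(ce[i],.017,*A)[:2].round(4))
E
python3 - <<'E'
from h import *
st(); shank("w15.png"); bolts("side")
E
```

```text
48.38 [ 0.6393 -0.0686  0.1206] yaw -2.964 op 51.3 [ 0.3  0.1 -0.6] [-0.07  0.04  0.  ] 0.0 q [-0.29  0.44  1.51  0.    1.19 -2.04]
wblue [ 13   0  25  23 273] [ 0.5246 -0.2655]
wblue [   0   61   56   36 1606] [ 0.5762 -0.268 ]
wblue [414 137  53  34 909] [0.5727 0.0886]
wblue [239 243  30  26 507] [ 0.7075 -0.0564]
head, no nut [0.5741 0.0834] [259.43181818 194.93181818]
head, no nut [ 0.7062 -0.0597] [309.66071429 208.08928571]
```

The head is centred at column 254, 2 mm farther out than predicted. Gripping.

Emit:
{"method": "carry_out", "body": {"deltas": "-1 0 40 0 0 0 0.4; -1 0 80 0 0 0 0.4; -1 0 105 0 0 0 0.4; -1 0 115 0 0 0 0.4; -1 0 115 0 0 0 0.4; -1 0 115 0 0 0 1; -1 0 115 0 0 0 1; -1 0 115 0 0 0 1; -1 0 115 0 0 0 1; -1 0 115 0 0 0 1; -1 0 115 0 0 0 1; -1 0 115 0 0 0 1"}}

```text
time_s: 49.98
eef_pos: [0.6419, -0.07, 0.0075]
eef_rot: [0.001, -0.088, 0.996, -0.0]
wrist_force: [-1.7, 0.8, 5.8]
opening: 0.182
grasp_force: 58.6
```

Emit:
{"method": "carry_out", "body": {"deltas": "0 0 -20 0 0 0 1; 0 0 -60 0 0 0 1; 0 0 -96 0 0 0 1; 0 0 -96 0 0 0 1; 0 0 -96 0 0 0 1"}}

```text
time_s: 50.6
eef_pos: [0.6398, -0.0697, 0.1009]
eef_rot: [-0.001, -0.088, 0.996, 0.0]
wrist_force: [-0.6, 1.4, -3.8]
opening: 0.18
grasp_force: 59.0
```

```bash
python3 - <<'E'
from h import *
st(); print("lane3",go((.497,.313,.10),.01-np.pi)); shank("w16.png")
E
```

```text
50.6 [ 0.6398 -0.0697  0.1009] yaw -2.965 op 15.3 [-0.6  1.4 -3.8] [ 0.03  0.07 -0.01] 59.0 q [-0.29  0.47  1.52 -0.    1.16 -2.04]
lane3 ([73.5, 401.8, 1.2], [0.0, -0.001, 0.166])
wblue [  0   0  19  22 107] [ 0.5289 -0.2621]
wblue [   0   55   39   41 1273] [ 0.5757 -0.2614]
wblue [ 428  139   60   36 1126] [0.5727 0.0888]
```

Emit:
{"method": "carry_out", "body": {"deltas": "6 35 0 0 0 0.015 1; 12 70 0 0 0 0.03 1; 19 105 0 0 0 0.045 1; 26 140 0 0 0 0.06 1; 32 175 0 0 0 0.075 1; 38 210 0 0 0 0.09 1; 45 245 0 0 0 0.105 1; 51 280 0 0 0 0.12 1; 57 315 0 0 0 0.135 1; 64 350 0 0 0 0.15 1; 70 385 0 0 0 0.165 1; 73.5 402 0 0 0 0.165 1"}}

```text
time_s: 52.15
eef_pos: [0.4958, 0.314, 0.0998]
eef_rot: [-0.002, -0.006, 1.0, -0.001]
wrist_force: [0.2, -0.7, -3.9]
opening: 0.182
grasp_force: 59.1
```

Emit:
{"method": "carry_out", "body": {"deltas": "0 0 0 0 0 0 1; 0 0 0 0 0 0 1; 0 0 30 0 0 0 1; 0 0 65 0 0 0 1; 0 0 65 0 0 0 1; 0 0 65 0 0 0 1"}}

```text
time_s: 52.9
eef_pos: [0.4989, 0.3126, 0.0378]
eef_rot: [0.001, -0.005, 1.0, 0.0]
wrist_force: [-0.3, 0.1, -3.5]
opening: 0.18
grasp_force: 59.0
```

```bash
python3 - <<'E'
from h import *
st(); print("lane3",go((.497,.313,.011),.01-np.pi)); shank("w17.png");bolts()
E
```

```text
52.9 [0.4989 0.3126 0.0378] yaw -3.131 op 15.3 [-0.3  0.1 -3.5] [ 0.02 -0.02 -0.05] 59.0 q [ 0.36  0.45  1.69 -0.    1.   -1.22]
lane3 ([2.0, 0.4, 26.7], [0.0, 0.001, 0.0])
wblue [419 306  18  20 115] [0.5636 0.4365]
wdark [106   0  79  13 575] [0.3743 0.2591]
wdark [ 396  116   90   36 2719] [0.4368 0.4205]
wdark [483 130  15  30 268] [0.4435 0.4497]
wdark [442 251  28  76 885] [0.5401 0.4514]
wdark [  0 309  32  28 571] [0.5712 0.1438]
scene head [297. 194.] [0.5711 0.0872] nut [326. 217.] 53 L 0.129 ang 2.791 centre [0.634  0.0642]
```

Still held, and over lane 3. Lowering and releasing.

Emit:
{"method": "carry_out", "body": {"deltas": "2 0.5 13 0 0 0 1; 2 0.5 26 0 0 0 1; 2 0.5 26 0 0 0 1; 2 0.5 26 0 0 0 1; 2 0.5 26 0 0 0 0.6; 2 0.5 26 0 0 0 0.6; 2 0.5 26 0 0 0 0.6; 2 0.5 26 0 0 0 0.6; 2 0.5 0 0 0 0 0.6; 2 0.5 -40 0 0 0 0.6; 2 0.5 -84 0 0 0 0.6; 2 0.5 -84 0 0 0 0.6"}}

```text
time_s: 54.5
eef_pos: [0.4988, 0.3147, 0.1252]
eef_rot: [0.004, -0.006, 1.0, 0.001]
wrist_force: [0.3, 0.3, -1.2]
opening: 0.398
grasp_force: 0.0
```

Emit:
{"method": "carry_out", "body": {"deltas": "0 0 0 0 0 0 0.4; 0 0 0 0 0 0 0.4; 0 0 0 0 0 0 0.4"}}

```text
time_s: 54.88
eef_pos: [0.495, 0.3131, 0.1193]
eef_rot: [-0.001, -0.006, 1.0, -0.0]
wrist_force: [-0.1, -0.2, 0.8]
opening: 0.601
grasp_force: 0.0
```

```bash
python3 - <<'E'
from h import *
st(); bolts(); bolts("side"); print("C",go((.637,.0635,.12),2.79)); shank("w18.png")
E
```

```text
54.88 [0.495  0.3131 0.1193] yaw -3.13 op 51.1 [-0.1 -0.2  0.8] [ 0.    0.02 -0.01] 0.0 q [ 0.36  0.33  1.67  0.    1.15 -1.22]
scene head [297. 193.] [0.5708 0.0872] nut [326. 217.] 53 L 0.129 ang 2.788 centre [0.6337 0.0641]
side head [259. 195.] [0.5745 0.0838] nut [293. 196.] 46 L 0.124 ang 2.778 centre [0.6372 0.06  ]
side head [259. 195.] [0.5745 0.0838] nut [270. 211.] 16 L 0.119 ang 1.518 centre [0.571  0.0169]
C ([-138.8, -251.3, -0.3], [-0.001, -0.001, 0.363])
wblue [241 247  30  22 479] [0.5654 0.316 ]
wblue [340 248  39  26 628] [0.567  0.4192]
wblue [290 250  13  26 210] [0.5699 0.3562]
wblue [  0 254  53  30 691] [0.5789 0.084 ]
wblue [ 202  279  106   15 1364] [0.5956 0.3157]
wdark [221  80   8 191 597] [0.4736 0.2869]
wdark [275  80  10 191 834] [0.4778 0.3367]
wdark [236 106  37 145 997] [0.444  0.3153]
wdark [ 351  119   51   24 1005] [0.4367 0.4189]
```

Emit:
{"method": "carry_out", "body": {"deltas": "-15 -28 0 0 0 0.04 0.4; -31 -56 0 0 0 0.08 0.4; -46 -84 0 0 0 0.12 0.4; -62 -112 0 0 0 0.16 0.4; -77 -140 0 0 0 0.2 0.4; -93 -168 0 0 0 0.24 0.4; -108 -196 0 0 0 0.28 0.4; -124 -224 0 0 0 0.32 0.4; -139 -251 0 0 0 0.363 0.4; -139 -251 0 0 0 0.363 0.4; -139 -251 0 0 0 0.363 0.4; -139 -251 0 0 0 0.363 0.4"}}

```text
time_s: 56.52
eef_pos: [0.6371, 0.0651, 0.1205]
eef_rot: [-0.0, 0.174, 0.985, 0.0]
wrist_force: [-0.1, -0.6, 0.1]
opening: 0.599
grasp_force: 0.0
```

```bash
python3 - <<'E'
from h import *
st(); shank("w19.png"); bolts("side"); T=tool(); print("expected head",(T[:3,3]+T[:3,0]*.067).round(4),"nut",(T[:3,3]-T[:3,0]*.059).round(4), go((.637,.0635,.0055),2.79))
E
```

```text
56.52 [0.6371 0.0651 0.1205] yaw 2.791 op 50.9 [-0.1 -0.6  0.1] [-0.02 -0.06 -0.02] 0.0 q [-0.08  0.43  1.52  0.    1.19 -1.3 ]
wblue [ 396   48  116   54 1707] [0.5995 0.2547]
wblue [236 110  35  19 639] [0.5739 0.0877]
wdark [474   0  10  47 226] [0.567  0.2762]
wdark [428  65  84  32 208] [0.6077 0.2674]
wdark [ 383  157  129   37 2801] [0.6849 0.2435]
side head [259. 195.] [0.5745 0.0838] nut [293. 195.] 49 L 0.124 ang 2.794 centre [0.6375 0.061 ]
side head [259. 195.] [0.5745 0.0838] nut [270. 211.] 16 L 0.119 ang 1.518 centre [0.571  0.0169]
expected head [0.5743 0.088  0.1207] nut [0.6927 0.0448 0.1207] ([-0.3, -1.5, 115.2], [0.0, -0.0, 0.001])
```

The head matches its expected place to under 1 mm. Gripping.

Emit:
{"method": "carry_out", "body": {"deltas": "0 0 40 0 0 0 0.4; 0 0 80 0 0 0 0.4; 0 0 105 0 0 0 0.4; 0 0 115 0 0 0 0.4; 0 0 115 0 0 0 0.4; 0 0 115 0 0 0 1; 0 0 115 0 0 0 1; 0 0 115 0 0 0 1; 0 0 115 0 0 0 1; 0 0 115 0 0 0 1; 0 0 115 0 0 0 1; 0 0 115 0 0 0 1"}}

```text
time_s: 58.12
eef_pos: [0.6388, 0.0639, 0.0075]
eef_rot: [0.001, 0.175, 0.985, 0.0]
wrist_force: [-0.7, -1.0, 6.0]
opening: 0.184
grasp_force: 58.7
```

Emit:
{"method": "carry_out", "body": {"deltas": "0 0 -20 0 0 0 1; 0 0 -60 0 0 0 1; 0 0 -96 0 0 0 1; 0 0 -96 0 0 0 1; 0 0 -96 0 0 0 1; 0 0 -96 0 0 0 1"}}

```text
time_s: 58.88
eef_pos: [0.6359, 0.0642, 0.0993]
eef_rot: [-0.002, 0.175, 0.985, -0.0]
wrist_force: [1.0, 0.3, -4.7]
opening: 0.188
grasp_force: 59.3
```

```bash
python3 - <<'E'
from h import *
st(); print("lane4",go((.497,.258,.10),.01)); shank("w20.png")
E
```

```text
58.88 [0.6359 0.0642 0.0993] yaw 2.79 op 16.0 [ 1.   0.3 -4.7] [0.02 0.01 0.04] 59.3 q [-0.08  0.46  1.53  0.    1.15 -1.3 ]
lane4 ([197.2, 134.1, -0.1], [-0.006, 0.0, 2.78])
wblue [ 410   53  102   49 1601] [0.5993 0.2453]
wblue [ 220  105   69   37 2442] [0.5749 0.0872]
wdark [498   0   9  42 231] [0.5702 0.2754]
wdark [375 267  69  39 928] [0.7599 0.1789]
wdark [  7 315  22  16 220] [ 0.6726 -0.1942]
```

Emit:
{"method": "carry_out", "body": {"deltas": "12 8 0 0 0 0.16 1; 25 17 0 0 0 0.32 1; 38 26 0 0 0 0.48 1; 51 35 0 0 0 0.64 1; 64 44 0 0 0 0.8 1; 77 52 0 0 0 0.96 1; 90 61 0 0 0 1.12 1; 103 70 0 0 0 1.28 1; 116 79 0 0 0 1.44 1; 129 88 0 0 0 1.6 1; 142 97 0 0 0 1.76 1; 155 105 0 0 0 1.92 1"}}

```text
time_s: 60.42
eef_pos: [0.5273, 0.2163, 0.1004]
eef_rot: [-0.0, 0.908, 0.419, -0.001]
wrist_force: [0.1, -0.2, -4.2]
opening: 0.182
grasp_force: 59.2
```

```bash
python3 - <<'E'
from h import *
st(); print("lane4",go((.497,.258,.10),.01))
E
```

```text
60.42 [0.5273 0.2163 0.1004] yaw 0.864 op 15.5 [ 0.1 -0.2 -4.2] [ 0.04  0.01 -0.03] 59.2 q [0.18 0.32 1.72 0.   1.1  0.89]
lane4 ([12.1, -50.1, 0.5], [-0.001, 0.002, 0.854])
```

Emit:
{"method": "carry_out", "body": {"deltas": "2 -9 0 0 0 0.15 1; 4 -18 0 0 0 0.3 1; 6 -27 0 0 0 0.45 1; 8 -36 0 0 0 0.6 1; 10 -45 0 0 0 0.75 1; 12 -50 0 0 0 0.855 1; 12 -50 0 0 0 0.855 1; 12 -50 30 0 0 0.855 1; 12 -50 63 0 0 0.855 1; 12 -50 63 0 0 0.855 1; 12 -50 63 0 0 0.855 1; 12 -50 63 0 0 0.855 1"}}

```text
time_s: 61.92
eef_pos: [0.4992, 0.2577, 0.0403]
eef_rot: [-0.0, 1.0, 0.008, 0.001]
wrist_force: [-0.8, -0.0, -4.4]
opening: 0.186
grasp_force: 59.1
```

```bash
python3 - <<'E'
from h import *
st(); print("lane4",go((.497,.258,.011),.01)); shank("w21.png")
E
```

```text
61.92 [0.4992 0.2577 0.0403] yaw 0.015 op 15.8 [-0.8 -0.  -4.4] [-0.03 -0.02  0.04] 59.1 q [ 0.27  0.4   1.77 -0.    0.98  1.82]
lane4 ([-2.3, -0.3, 29.3], [-0.001, -0.003, 0.005])
wblue [   0   43  340   31 8442] [0.5994 0.3079]
wblue [   0  103  152   37 4162] [0.5661 0.3612]
wblue [ 221  105   69   37 2422] [0.5665 0.2594]
wdark [   0   36  309   11 1087] [0.6071 0.3207]
wdark [  0 139  17  62 684] [0.5325 0.4106]
wdark [  70  142   29   72 1193] [0.5318 0.3637]
wdark [125 144  21  78 975] [0.5296 0.3327]
wdark [   0  284   65   52 1958] [0.4314 0.4168]
```

View pics/w21.png

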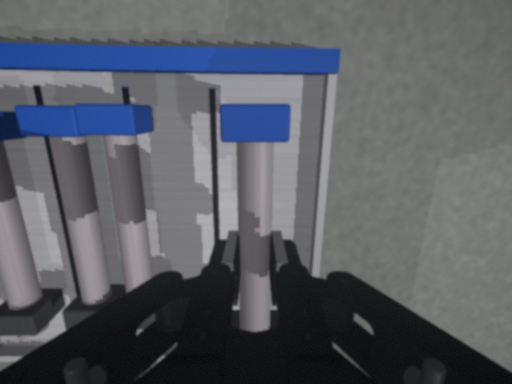

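C hangs over the last lane, head at (255,122). The third bolt has been nudged beside the second; their heads are at (113,120) and (48,120). Setting C down, then checking the others.

Emit:
{"method": "carry_out", "body": {"deltas": "-2 0 15 0 0 0 1; -2 0 29 0 0 0 1; -2 0 29 0 0 0 1; -2 0 29 0 0 0 1; -2 0 29 0 0 0 0.6; -2 0 29 0 0 0 0.6; -2 0 29 0 0 0 0.6; -2 0 29 0 0 0 0.6; -2 0 0 0 0 0 0.6; -2 0 -40 0 0 0 0.6; -2 0 -90 0 0 0 0.6; -2 0 -130 0 0 0 0.6"}}

```text
time_s: 63.48
eef_pos: [0.4962, 0.2575, 0.1708]
eef_rot: [-0.0, 1.0, 0.007, 0.001]
wrist_force: [0.0, -0.5, 0.2]
opening: 0.4
grasp_force: 0.0
```

Emit:
{"method": "carry_out", "body": {"deltas": "0 -20 0 0 0 0 0.4; 0 -50 0 0 0 0 0.4; 0 -50 -20 0 0 0 0.4; 0 -50 -20 0 0 0 0.4; 0 -50 -20 0 0 0 0.4"}}

```text
time_s: 64.1
eef_pos: [0.4946, 0.3073, 0.1874]
eef_rot: [0.0, 1.0, 0.007, -0.001]
wrist_force: [0.2, -0.1, -0.2]
opening: 0.596
grasp_force: 0.0
```

```bash
python3 - <<'E'
from h import *
st(); shank("w22.png"); red(.143,"s22.png")
E
```

```text
64.1 [0.4946 0.3073 0.1874] yaw 0.015 op 50.7 [ 0.2 -0.1 -0.2] [ 0.04 -0.    0.01] 0.0 q [ 0.35  0.24  1.63 -0.    1.27  1.91]
wblue [ 108   71  237   15 2677] [0.5996 0.34  ]
wblue [182 103  59  16 816] [0.5665 0.3558]
wblue [136 108  35  14 461] [0.5617 0.4198]
wblue [288 108  29  14 390] [0.5644 0.2572]
wdark [   0   63   79   54 2320] [0.5798 0.5469]
wdark [  96   66  234  161 1413] [0.5617 0.4229]
wdark [270  95   8 152 502] [0.5086 0.2864]
wdark [148 212  32  22 493] [0.4336 0.4176]
red [193 270   8  10  49] [ 0.5205 -0.3856  0.143 ] -1.347
```

View pics/w22.png

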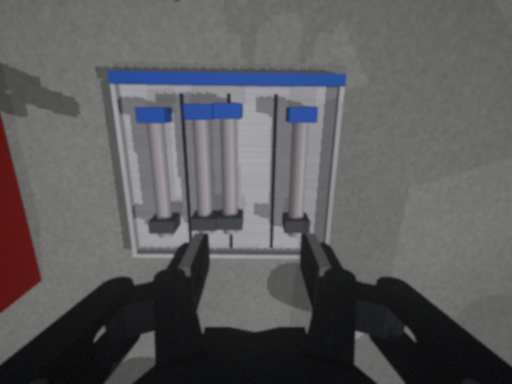

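All four bolts lie flat in the tray with their heads on row ~110 towards the blue wall. Two of them are side by side with their heads touching (199,111 and 227,110), at the same size and level as the others, so neither is on the other. The tap hasn't moved and the hand is clear, so I'm handing in.

```bash
python3 -c "
from bench import ctrl; print(ctrl.hand_in())"
```

```text
the job is handed in; nothing more can be done
None
```

The job is handed in: the tap is turned down through all seven steps, and all four bolts lie flat in the tray with their heads at the blue end, though the hand-in returned no verdict. One bolt was knocked about 18 mm after I placed it and now lies against its neighbour.

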